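# Blank off the sloped outlet of a valve test station

## Task

Slide the brass valve, narrow stem first, into the round socket of the test station until it is fully home, and let go of it. Then take the square steel blanking plate by its upright grip, tilt it to match the sloped outlet seat beside the socket and press it flush and centred on that seat, pushing the sprung seat about half-way down its 12 mm travel. Finish while still gripping the plate and pressing it there, and leave the other things on the bench where they are.

Things in the scene. Friction and masses are not known exactly. Their poses are not given: they have to be found in the camera images.
- valve: plain brass valve cartridge standing upright on its stem, about 0.25 kg: stem 26 mm diameter and 30 mm long with a 3 mm chamfer at its foot, then a round body 32 mm diameter from 30 to 75 mm height, with a flat shoulder where they meet. Origin: centre of the stem's foot; z up along the valve's axis.
- plate: square steel blanking plate 84 x 84 x 8 mm lying flat on the bench, about 0.3 kg, with an upright flat grip fixed in the middle of its top: 40 mm long (along the plate's x), 12 mm thick (along y), rising from 8 to 48 mm above the underside. Origin: centre of the underside (the sealing side); z points up out of the grip side.
- station: fixed test station: steel base 130 (x) x 250 (y) x 15 mm, with a 62 x 62 mm aluminium socket block, 65 mm high over the bench, 70 mm to its -y side, and the tilting outlet between two cheeks (92 mm over their outsides, 75 mm high) 70 mm to its +y side. Origin: centre of the base's underside; z up. The side whence the outlet is approached is -x.
- socket_mouth (a point): centre of the round socket's mouth, on the flat top of the socket block, 65 mm above the bench; z up. The hole is 28 mm diameter and 36 mm deep with a 2 mm chamfer; the valve is home when its shoulder rests on the block (its foot 30 mm below this point).
- seat_face (a point): centre of the sloped outlet seat's flat face, a 56 x 56 mm aluminium block with a dark round port, about 100 mm above the bench. z: outward normal, leaning from vertical towards the station's -x (the robot) by 14 to 34 degrees, different each time but rigid. y: level, the station's y. Pressed, the face moves in along -z on a spring; this point moves with it.
- seat (a joint): how far the sprung outlet seat is pressed in along its own normal: 0 free, 0.012 m bottomed. It needs about 4 N to start moving and 1 N more for each mm (about 10 N half-way); the plate's weight alone does not move it.
- elbow: bystander, to be left alone: brass elbow fitting, 28 mm wide, 45 mm tall with a sideways branch. Origin: underside centre.
- nipple: bystander, to be left alone: small stepped brass nipple standing up, 30 mm wide, 36 mm tall, shorter than the valve. Origin: underside centre.
- wrench: bystander, to be left alone: steel spanner lying flat. Origin: the tool's origin, mid underside.
- cup: bystander, to be left alone: small plastic cup, 76 mm wide, 80 mm tall. Origin: underside centre.
- carton: bystander, to be left alone: small cardboard carton 100 x 70 x 60. Origin: underside centre.
- slab: bystander, to be left alone: flat black phone-like slab 150 x 72 x 9. Origin: underside centre.
- cap: bystander, to be left alone: round plastic cap 36 mm wide, 22 mm tall. Origin: underside centre.
Not all that is in view belongs to the job. Leave any turquoise look-alike of the valve alone.

How it is judged:
By the outcome, as a careful person would: the job done as asked, in the order asked, and still so for the second after the job is handed in, while the arm keeps its last pose, push and grip.
It also fails if it takes over 54 s, if anything falls off the work surface, if the arm or the gripper's body presses on something with over 40 N, if the wrist force passes 120 N, or if a joint passes its speed limit or range.

## Robot

A 7-joint arm with a two-finger parallel gripper is mounted at the origin on the work surface. World frame = base frame: x ahead of the robot, y to its left, z up, the work surface at z = 0. Lengths are in m, angles in degrees, forces in N, time in s.
With the tool pointing down it reaches from about 0.425 to 0.875 m from the base axis. Payload 4.7 kg.
Tool frame: the origin (TCP) lies on the centre line of the jaws, within the pads' length; the fingertips stand 25 mm ahead of it and the grasp point (between the pads) lies 6 mm ahead of it; z points along the fingers, y is the direction in which the jaws open and shut (so a half turn about z gives the same grasp; the last joint's range is limited). The gripper opens to 87 mm and grips with 3 to 60 N. Pads are 19 mm wide; open, the fingers measure 117 mm over their backs; the gripper's body (75 mm by 190 mm) begins 51 mm behind the grasp point.
Start: joints at [-69.322, 18.392, -4.016, 83.108, 1.295, 78.541, -3.26], TCP at [0.221, 0.611, 0.21] pointing down, gripper open.
Joint ranges: [-163.93, 163.93], [-17.29, 119.83], [-79.2, 71.16], [3.27, 140.29], [-89.18, 269.18], [5.43, 117.66], [-154.24, 154.24]. Speed limits (degrees/s): [147.25, 147.25, 180, 180, 180, 180, 180].

## Interface

Orientations are given as [roll, pitch, yaw] about the fixed x, y, z axes, in that order (R = Rz(yaw) Ry(pitch) Rx(roll)).
In Python, from cell import env gives the robot as it stands.
- The arm moves only by the shell command python3 -m creep 'ROWS' [OPENING] [FORCE]. ROWS is JSON, a list of rows, each an object of numbers: "tx", "ty", "tz": the shift along the tool's x, y, z in m; "rx", "ry", "rz": the turn, a rotation vector about the tool's x, y, z in degrees. In form: [{"tx": .., "ty": .., "tz": .., "rx": .., "ry": .., "rz": ..}, ...]. A call has 1 to 20 rows; each row shifts and turns the commanded pose from where the row before left it, along the tool's axes as they then stand; what a row does not reach is not made up. A row lasts 1/8 s, in which the tool goes at most 62.5 mm and 10.7 degrees, less where a joint would pass 70% of its speed; a pose out of reach is approached as far as the arm can. A call is refused whole if a number of a shift passes 0.0625 or a number of a turn 10.7, either way. A call with a gripper value outside its range is refused whole. OPENING is the finger opening in m, from 0 to 0.087, set as the call begins (- or left out, the last holds). The fingers move at their own pace and stop on an object; FORCE is the grip in N (left out, the last holds). Time passes only in rows, so rows that do not move let the fingers close. It gives the time, the measured TCP pose, the force and the opening at its end, in the units of the state.
- env.get_obs(): the state, without advancing time (a new reading comes with each control period).
- env.read_camera(name): name is "scene" or "top" or "wrist"; returns a dict with "pixels" (480x640x3 uint8, red, green, blue), "intrinsics" (3x3 intrinsics, pixels), "R" (3x3) and "t" (3): a world point X has camera coordinates R X + t. Camera axes: x right, y down, z forward; pixel columns grow to the right and rows downward; lengths in m; the calibration is good to about 2 mm. A picture is of the moment at which its call begins. There is no depth.
- env.sign_off(): hands the job in, once; it reports no verdict.
The state is a dict: "time_s": time; "qpos": joint angles; "joint_velocities": joint speeds; "effort": joint torques, N m; "tool_pos": TCP position; "tool_rot": TCP orientation; "force": force on the tool from outside, world axes, zero at the start; "wrist_torque": the same for the moment, N m; "grip_width": finger opening in m.
Only numpy, scipy, OpenCV 4.12 (cv2) and the standard library are available. Lean on these libraries where they do the work, as an engineer would, in place of code of your own. Each camera call takes 0.05 s, during which the arm holds its last target.

## Working session

There is one attempt and no reset: what is moved stays moved. The work goes in short steps, Python scripts to look and compute and a shell command to move; the robot and the scene stay as the last step left them, time stands still between calls to the robot, and variables do not carry over. Pictures are saved under pics/ and viewed, and the job is handed in when it is done.

```bash
ls; mkdir -p pics
python3 - <<'E'
from cell import env
import cv2
o=env.get_obs()
for k,v in o.items(): print(k,v)
for n in ["scene","top","wrist"]:
    c=env.read_camera(n); cv2.imwrite(f"pics/{n}0.png",c["pixels"][:,:,::-1]); print(n,c["intrinsics"],c["R"],c["t"])
E
```

```text
pics
time_s 0.0
qpos [-69.31974216  18.43888492  -4.01509769  83.17426716   1.29429218
  78.54067803  -3.25769798]
joint_velocities [-0.02775457  0.09550394  0.0226187   0.06156984  0.02700681  0.07544726
 -0.06073866]
effort [-4.91301557e-05 -4.91282845e+01 -4.03854540e-01 -3.12531137e+01
 -6.38217176e-02  4.36741335e-02  1.70588742e-04]
tool_pos [0.22080669 0.61073732 0.20876901]
tool_rot [-1.79891371e+02  5.16684794e-03  1.60131232e+02]
force [-0.23175184 -0.33544455  0.17451488]
wrist_torque [-0.05017616  0.02372616 -0.00136499]
grip_width 0.08716512065460372
scene [[434.45001376   0.         323.60467852]
 [  0.         434.45001376 250.1694747 ]
 [  0.           0.           1.        ]] [[ 0.51835566  0.85496177  0.01864889]
 [ 0.66467348 -0.3890728  -0.63783346]
 [-0.53806745  0.34302001 -0.7699485 ]] [-0.29963917 -0.28668407  1.28883078]
top [[609.162419     0.         335.82201676]
 [  0.         609.162419   241.040101  ]
 [  0.           0.           1.        ]] [[ 2.57527002e-03 -9.99996684e-01  1.03474876e-05]
 [-9.71969544e-01 -2.50552497e-03 -2.35093443e-01]
 [ 2.35092690e-01  5.95371654e-04 -9.71972774e-01]] [0.0016003  0.59033523 1.18410188]
wrist [[428.7414245    0.         318.85792255]
 [  0.         428.7414245  239.4985473 ]
 [  0.           0.           1.        ]] [[ 0.3401967   0.9403493  -0.00306588]
 [ 0.9024522  -0.32556662  0.28211062]
 [ 0.26428438 -0.09873992 -0.95937698]] [-0.64849555 -0.03473051  0.39232762]
```

View pics/scene0.png

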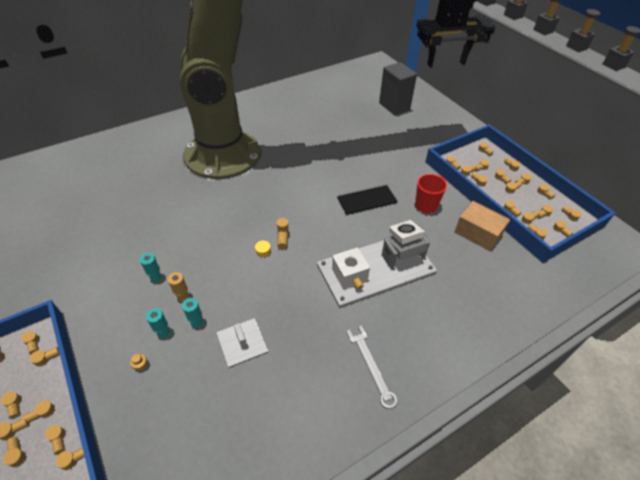

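View pics/top0.png

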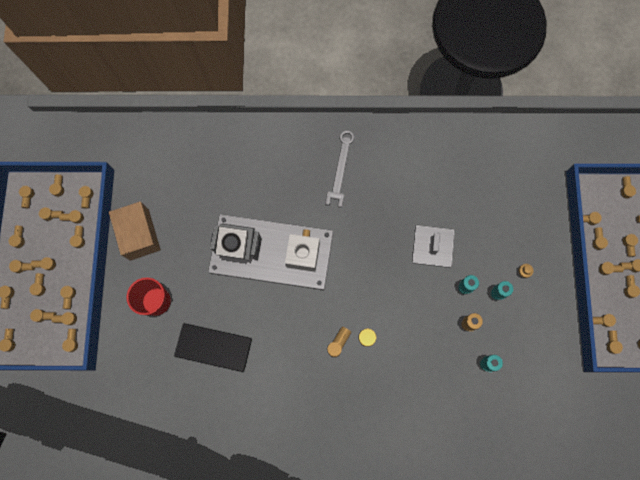

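View pics/wrist0.png

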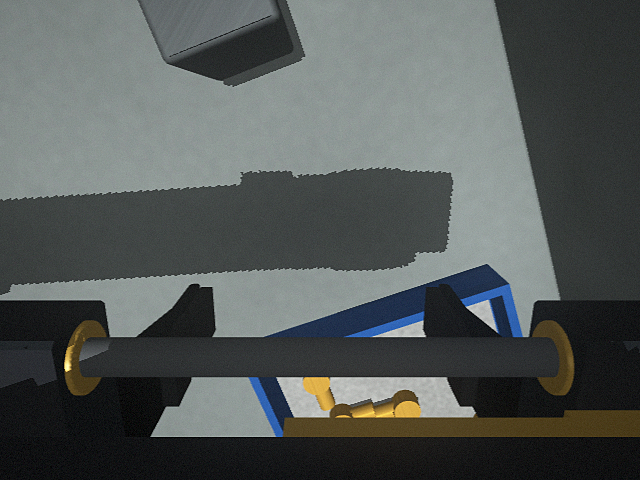

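The brass upright at top (474,321) / scene (178,285) looks like the valve. The others that could be mistaken for it:
- nipple at top (526,271), shorter
- elbow at top (338,342)
- three turquoise look-alikes at top (470,284), (504,290) and (494,363)
- a brass bit on the station at (305,233)
- the brass parts in the bins

I'll check my choice in a crop.

```bash
cat > h.py <<'E'
import numpy as np, cv2
from cell import env
from scipy.spatial.transform import Rotation as Ro
def ray(c,uv):
    d=c["R"].T@np.linalg.solve(c["intrinsics"],[uv[0],uv[1],1.]); return -c["R"].T@c["t"],d
def onz(c,uv,z):
    o,d=ray(c,uv); return o+d*(z-o[2])/d[2]
def tri(c1,p1,c2,p2):
    o1,d1=ray(c1,p1);o2,d2=ray(c2,p2);d1=d1/np.linalg.norm(d1);d2=d2/np.linalg.norm(d2)
    s=np.linalg.lstsq(np.c_[d1,-d2],o2-o1,rcond=None)[0]
    a,b=o1+s[0]*d1,o2+s[1]*d2; return (a+b)/2,np.linalg.norm(a-b)
def proj(c,X):
    x=c["intrinsics"]@(c["R"]@np.asarray(X)+c["t"]); return x[:2]/x[2]
def crop(c,name,x0,y0,x1,y1,k):
    im=cv2.resize(c["pixels"][y0:y1,x0:x1,::-1],None,fx=k,fy=k,interpolation=cv2.INTER_CUBIC); cv2.imwrite("pics/"+name,im)
def Rt(o): return Ro.from_euler("xyz",o["tool_rot"],degrees=True)
E
python3 - <<'E'
from h import *
s=env.read_camera("scene");t=env.read_camera("top")
crop(s,"s1.png",110,240,280,375,4); crop(t,"t1.png",405,215,545,380,3); crop(t,"t2.png",200,200,345,300,5); crop(s,"s2.png",310,215,445,310,5)
print(s["t"],-s["R"].T@s["t"],-t["R"].T@t["t"])
E
```

```text
[-0.29963917 -0.28668407  1.28883078] [ 1.03934885 -0.29745568  0.81506458] [0.29541005 0.00237441 1.28969872]
```

View pics/s1.png

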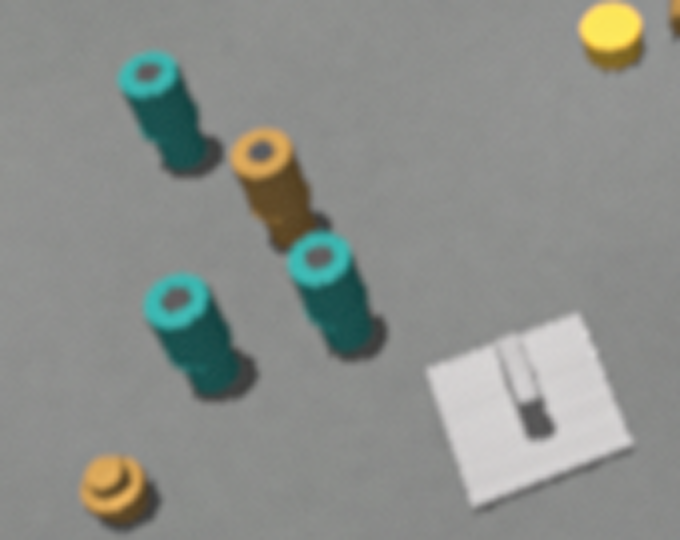

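View pics/t1.png

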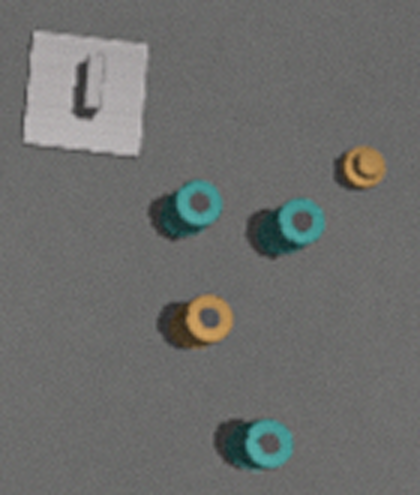

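View pics/t2.png

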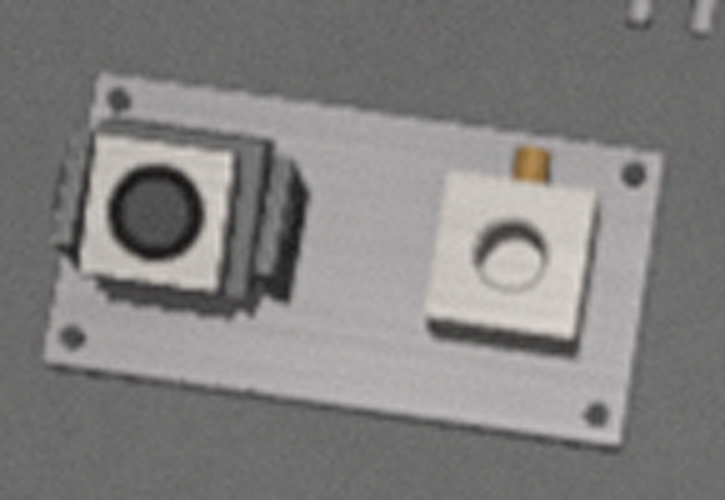

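View pics/s2.png

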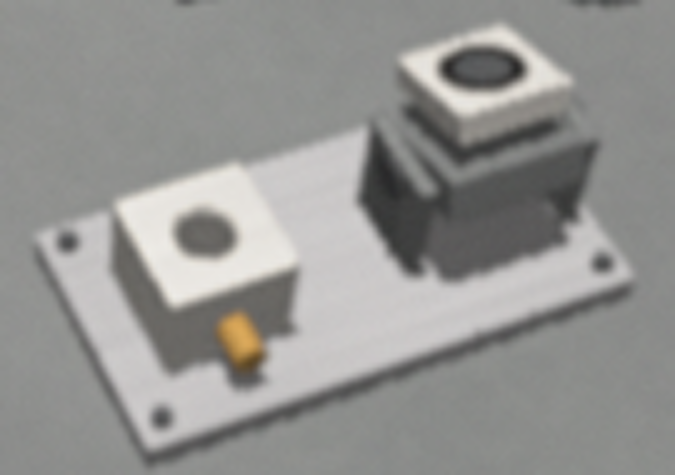

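The crops confirm the choice: a brass cylinder with a narrower stem below, full height, top rim at top (474,321). The nipple is shorter and stepped. The plate (433,246) and station (270,250) are also clear. Now I'll measure.

Run:
```python
from h import *
s=env.read_camera("scene");t=env.read_camera("top")
# valve rim: bright brass (sunlit) in both views
def bl(c,box,f):
    x0,y0,x1,y1=box; im=c["pixels"][y0:y1,x0:x1].astype(int); m=f(im).astype(np.uint8)
    k=8; big=cv2.resize(c["pixels"][y0:y1,x0:x1],None,fx=k,fy=k,interpolation=cv2.INTER_CUBIC).astype(int)
    m=f(big).astype(np.uint8); cs,_=cv2.findContours(m,cv2.RETR_EXTERNAL,cv2.CHAIN_APPROX_NONE)
    cc=max(cs,key=cv2.contourArea); return cc,k,x0,y0
def px(p,k,x0,y0): return np.array([(p[0]+.5)/k-.5+x0,(p[1]+.5)/k-.5+y0])
bright=lambda i:(i[...,0]>150)&(i[...,0]-i[...,2]>50)
P={}
for c,n,box in((t,"t",(455,300,495,345)),(s,"s",(163,265,196,305))):
    cc,k,x0,y0=bl(c,box,bright); e=cv2.fitEllipse(cc); P[n]=px(e[0],k,x0,y0); print("valve",n,P[n],np.array(e[1])/k,onz(c,P[n],.075))
print(tri(t,P["t"],s,P["s"]))
# neighbours
for box in((460,274,482,296),(494,280,516,302),(484,352,506,376)):
    cc,k,x0,y0=bl(t,box,lambda i:(i[...,1]>150)&(i[...,1]-i[...,0]>60)); e=cv2.fitEllipse(cc);q=px(e[0],k,x0,y0);print("turq",q,onz(t,q,.075)[:2])
# plate outline
for c,n,box,th in((t,"t",(405,218,462,275),115),(s,"s",(212,315,274,370),150)):
    cc,k,x0,y0=bl(c,box,lambda i:i.min(-1)>th); h=cv2.convexHull(cc); r=cv2.approxPolyDP(h,.04*cv2.arcLength(h,True),True)[:,0]
    q=np.array([onz(c,px(p,k,x0,y0),.008)[:2] for p in r]); print("plate",n,[px(p,k,x0,y0).round(1).tolist() for p in r]); print(q.round(4),q.mean(0), np.linalg.norm(q-np.roll(q,-1,0),axis=1), np.degrees(np.arctan2(*(np.roll(q,-1,0)-q).T[::-1])))
# print refined socket hole/ block via hull of bright top
for c,n,box,th in((t,"t",(282,230,325,275),175),(s,"s",(328,245,372,282),205),(t,"t",(212,222,250,262),178),(s,"s",(386,218,428,248),200)):
    cc,k,x0,y0=bl(c,box,lambda i:i.min(-1)>th); h=cv2.convexHull(cc); r=cv2.approxPolyDP(h,.04*cv2.arcLength(h,True),True)[:,0]
    print("face",n,[px(p,k,x0,y0).round(1).tolist() for p in r])
    q=np.array([onz(c,px(p,k,x0,y0),.065)[:2] for p in r]); print(q.round(4),q.mean(0), np.linalg.norm(q-np.roll(q,-1,0),axis=1).round(4), np.degrees(np.arctan2(*(np.roll(q,-1,0)-q).T[::-1])).round(1))
```

```text
valve t [474.49919319 320.69224739] [14.46916389 15.16442871] [ 0.42695435 -0.27308166  0.075     ]
valve s [174.73880672 277.75695801] [11.93137836 15.86319256] [ 0.4291729  -0.27448093  0.075     ]
(array([ 0.42715041, -0.27404865,  0.07235945]), np.float64(0.0007443901508963649))
turq [470.80995941 282.64874935] [ 0.50351745 -0.26953693]
turq [504.40363026 289.08975029] [ 0.49056627 -0.33651589]
turq [494.02015686 362.7368021 ] [ 0.34498361 -0.30710355]
plate t [[415.8, 224.7], [453.9, 229.2], [450.7, 266.4], [412.3, 261.9]]
[[ 0.6425 -0.171 ]
 [ 0.6326 -0.2537]
 [ 0.5501 -0.2432]
 [ 0.5597 -0.1612]] [ 0.59621471 -0.20725673] [0.08322643 0.08321498 0.08253967 0.08342564] [-96.84710608 172.74129874  83.30058687  -6.78580754]
plate s [[254.4, 317.3], [267.9, 350.4], [227.2, 366.1], [215.9, 331.2]]
[[ 0.5598 -0.1615]
 [ 0.6434 -0.1714]
 [ 0.6327 -0.2552]
 [ 0.5493 -0.2445]] [ 0.59628634 -0.20814515] [0.08425255 0.08449    0.08407454 0.08366905] [ -6.69483354 -97.32547417 172.74689849  82.79297541]
face t [[289.6, 234.2], [318.1, 237.8], [313.6, 266.4], [284.3, 261.8]]
[[0.606  0.0991]
 [0.5984 0.0399]
 [0.538  0.0486]
 [0.5475 0.1087]] [0.57248412 0.07407115] [0.0597 0.061  0.0609 0.0593] [-97.3 171.9  81.   -9.3]
face s [[359.3, 249.3], [369.1, 266.2], [344.2, 274.8], [333.7, 255.4]]
[[0.5536 0.1074]
 [0.6041 0.0988]
 [0.5961 0.0392]
 [0.5395 0.0482]] [0.57333891 0.07338752] [0.0512 0.0601 0.0574 0.0609] [ -9.7 -97.6 171.   76.6]
face t [[219.3, 227.7], [245.3, 230.8], [241.9, 256.7], [216.3, 252.8]]
[[0.6196 0.2455]
 [0.613  0.1912]
 [0.558  0.196 ]
 [0.5661 0.2491]] [0.58916764 0.2204426 ] [0.0547 0.0552 0.0537 0.0536] [-96.9 174.9  81.4  -3.9]
face s [[421.9, 230.6], [402.2, 236.8], [390.8, 226.7], [409.6, 220.4]]
[[0.5806 0.2665]
 [0.5727 0.2143]
 [0.5338 0.2107]
 [0.5401 0.2618]] [0.55677501 0.23832503] [0.0528 0.0391 0.0515 0.0408] [ -98.6 -174.7   83.     6.6]
```

Run:
```python
from h import *
s=env.read_camera("scene");t=env.read_camera("top")
T=[[219.3,227.7],[245.3,230.8],[241.9,256.7],[216.3,252.8]];S=[[421.9,230.6],[402.2,236.8],[390.8,226.7],[409.6,220.4]]
Q=[]
for a,b in zip(T,S):
    X,e=tri(t,a,s,b);Q.append(X);print(X.round(4),round(e,4))
Q=np.array(Q);c=Q.mean(0);n=np.linalg.svd(Q-c)[2][2];n*=np.sign(n[2]);print(c,n,np.degrees(np.arccos(n[2])),np.degrees(np.arctan2(n[1],n[0])))
# base outline, bright region grown
im=t["pixels"].astype(int)
k=4
big=cv2.resize(t["pixels"][205:300,200:345],None,fx=k,fy=k,interpolation=cv2.INTER_CUBIC)
m=(big.min(-1)>115).astype(np.uint8);m=cv2.morphologyEx(m,cv2.MORPH_OPEN,np.ones((5,5),np.uint8))
cs,_=cv2.findContours(m,cv2.RETR_EXTERNAL,cv2.CHAIN_APPROX_NONE);h=cv2.convexHull(max(cs,key=cv2.contourArea))
r=cv2.approxPolyDP(h,.02*cv2.arcLength(h,True),True)[:,0];p=(r+.5)/k-.5+[200,205]
q=np.array([onz(t,x,.015)[:2] for x in p]);print(p,q,q.mean(0),np.linalg.norm(q-np.roll(q,-1,0),axis=1),np.degrees(np.arctan2(*(np.roll(q,-1,0)-q).T[::-1])))
m=cv2.resize(t["pixels"][320:365,320:385],None,fx=8,fy=8);cv2.imwrite("pics/b.png",m[:,:,::-1])
print(tri(t,(302.5,251),s,(351,262)))
```

```text
[0.6073 0.2357 0.1078] 0.003
[0.601  0.1838 0.1104] 0.0009
[0.5522 0.1919 0.0924] 0.0003
[0.5591 0.2423 0.0931] 0.0026
[0.57992737 0.21344025 0.10093044] [-0.31117651  0.05760274  0.94860482] 18.449162382215164 169.5125351816569
[[219.625 213.875]
 [332.625 230.125]
 [323.875 287.875]
 [208.625 271.875]] [[0.6638971  0.25619669]
 [0.62798744 0.01013049]
 [0.50181522 0.02814381]
 [0.53555454 0.27350807]] [0.58231357 0.14199476] [0.24867264 0.12745159 0.2476731  0.12950481] [-98.30284606 171.8749183   82.17052796  -7.68193022]
(array([0.57160453, 0.07255704, 0.06083306]), np.float64(0.0013482115381430611))
```

The station checks out:
- Yaw is about -8°.
- The socket comes out at (0.5725, 0.0735) by two routes.
- The seat centre is near (0.580, 0.213, 0.101), tilted about 18°.

The valve is at (0.427, -0.273). I'll move above it.

```bash
python3 -m creep '[{"rz":-6},{"rz":-6},{"tx":-0.0386,"ty":-0.0394},{"tx":-0.0386,"ty":-0.0394},{"tx":-0.0386,"ty":-0.0394},{"tx":-0.0386,"ty":-0.0394},{"tx":-0.0386,"ty":-0.0394},{"tx":-0.0386,"ty":-0.0394},{"tx":-0.0386,"ty":-0.0394},{"tx":-0.018,"ty":-0.058},{"tx":-0.018,"ty":-0.058},{"tx":-0.018,"ty":-0.058},{"tx":-0.018,"ty":-0.058},{"tx":-0.018,"ty":-0.058},{"tx":0.007,"ty":-0.056},{"tx":0.007,"ty":-0.056},{"tx":0.007,"ty":-0.056},{"tx":0.007,"ty":-0.056},{"tx":0.007,"ty":-0.056}]' 0.087 20
python3 - <<'E'
from h import *
w=env.read_camera("wrist"); cv2.imwrite("pics/w1.png",w["pixels"][:,:,::-1])
o=env.get_obs(); print(o["time_s"],o["tool_pos"],o["tool_rot"],o["qpos"],o["force"])
print("valve top pred",proj(w,[.427,-.273,.075]))
E
```

```text
0.5 [0.22095506 0.61129147 0.20982631] [1.79999682e+02 5.32791085e-03 1.60132577e+02] [-69.32287936  18.39423485  -4.01698961  83.11144129   1.29785962
  78.53930584  -3.26059718] [-0.41257701  0.07940765 -0.31020559]
valve top pred [-390.54435107  669.10905744]$[0]: bad value
```

View pics/w1.png

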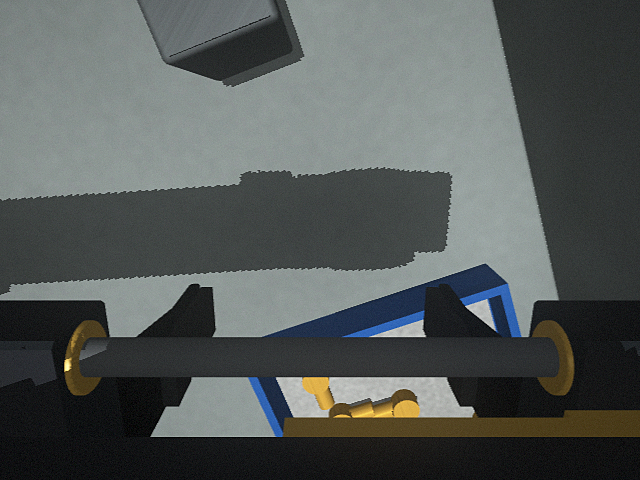

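The picture is still the start view: the call was refused because each row needs all six fields.

```bash
python3 -m creep '[{"tx":0,"ty":0,"tz":0,"rx":0,"ry":0,"rz":-6},{"tx":0,"ty":0,"tz":0,"rx":0,"ry":0,"rz":-6},{"tx":-0.0386,"ty":-0.0394,"tz":0,"rx":0,"ry":0,"rz":0},{"tx":-0.0386,"ty":-0.0394,"tz":0,"rx":0,"ry":0,"rz":0},{"tx":-0.0386,"ty":-0.0394,"tz":0,"rx":0,"ry":0,"rz":0},{"tx":-0.0386,"ty":-0.0394,"tz":0,"rx":0,"ry":0,"rz":0},{"tx":-0.0386,"ty":-0.0394,"tz":0,"rx":0,"ry":0,"rz":0},{"tx":-0.0386,"ty":-0.0394,"tz":0,"rx":0,"ry":0,"rz":0},{"tx":-0.0386,"ty":-0.0394,"tz":0,"rx":0,"ry":0,"rz":0},{"tx":-0.018,"ty":-0.058,"tz":0,"rx":0,"ry":0,"rz":0},{"tx":-0.018,"ty":-0.058,"tz":0,"rx":0,"ry":0,"rz":0},{"tx":-0.018,"ty":-0.058,"tz":0,"rx":0,"ry":0,"rz":0},{"tx":-0.018,"ty":-0.058,"tz":0,"rx":0,"ry":0,"rz":0},{"tx":-0.018,"ty":-0.058,"tz":0,"rx":0,"ry":0,"rz":0},{"tx":0.007,"ty":-0.056,"tz":0,"rx":0,"ry":0,"rz":0},{"tx":0.007,"ty":-0.056,"tz":0,"rx":0,"ry":0,"rz":0},{"tx":0.007,"ty":-0.056,"tz":0,"rx":0,"ry":0,"rz":0},{"tx":0.007,"ty":-0.056,"tz":0,"rx":0,"ry":0,"rz":0},{"tx":0.007,"ty":-0.056,"tz":0,"rx":0,"ry":0,"rz":0}]' 0.087 20
python3 - <<'E'
from h import *
w=env.read_camera("wrist"); cv2.imwrite("pics/w2.png",w["pixels"][:,:,::-1])
o=env.get_obs(); print(o["time_s"],o["tool_pos"],o["tool_rot"],o["qpos"],o["force"])
print("valve top pred",proj(w,[.427,-.273,.075]))
E
```

```text
time_s: 2.88
tool_pos: [0.4268, -0.2726, 0.2103]
tool_rot: [180.0, 0.1, 172.1]
force: [1.1, -0.3, 0.1]
grip_width: 0.0871
2.925 [ 0.42294362 -0.28159582  0.21081298] [-1.79688678e+02  8.95559890e-02  1.71567845e+02] [-11.8373873   -0.34210704  42.61629732 104.35820544   0.50106766
  75.69287679 112.22343565] [-3.41940562 -6.08527822  1.78625629]
valve top pred [319.11317534 221.53920468]
```

View pics/w2.png

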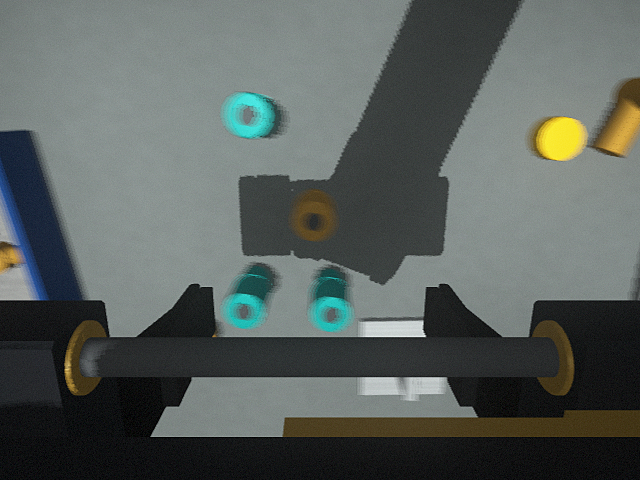

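The brass valve shows in the arm's shadow at about (314,215), with turquoise ones at (246,310), (331,312) and (250,115). The arm was still settling, so I'll let it rest and refine.

```bash
python3 -m creep '[{"tx":0,"ty":0,"tz":0,"rx":0,"ry":0,"rz":0},{"tx":0,"ty":0,"tz":0,"rx":0,"ry":0,"rz":0}]'
python3 - <<'E'
from h import *
w=env.read_camera("wrist"); cv2.imwrite("pics/w3.png",w["pixels"][:,:,::-1])
o=env.get_obs(); print(o["time_s"],o["tool_pos"],o["tool_rot"],o["force"])
i=w["pixels"][180:250,280:350].astype(int); m=((i[...,0]-i[...,2]>35)).astype(np.uint8)
cs,_=cv2.findContours(m,cv2.RETR_EXTERNAL,cv2.CHAIN_APPROX_NONE);cc=max(cs,key=cv2.contourArea);e=cv2.fitEllipse(cc);p=np.array(e[0])+[280,180]
print(e,p,onz(w,p,.075)); crop(w,"w3c.png",270,170,360,260,6)
E
```

```text
time_s: 3.18
tool_pos: [0.4278, -0.2698, 0.2098]
tool_rot: [180.0, 0.0, 172.2]
force: [0.8, 1.1, -0.5]
grip_width: 0.0871
3.225 [ 0.42798866 -0.26948492  0.20973805] [1.79961597e+02 9.76926290e-04 1.72278753e+02] [ 0.04597904  0.61195344 -0.6710459 ]
((34.360084533691406, 35.613956451416016), (41.01581573486328, 52.071205139160156), 2.1493051052093506) [314.36008453 215.61395645] [ 0.42279208 -0.27290714  0.075     ]
```

View pics/w3c.png

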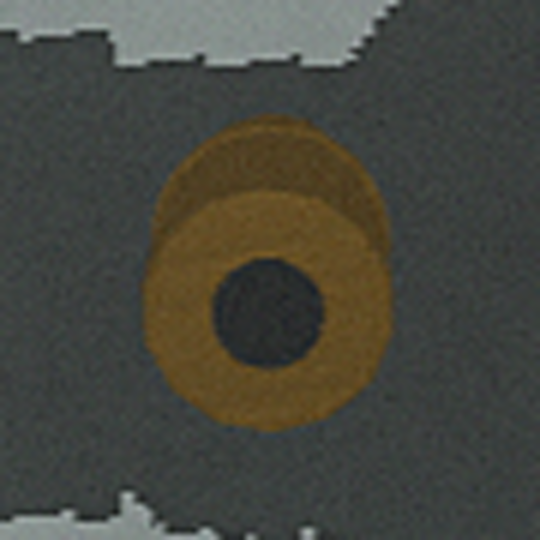

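The rim centre is at (314.8, 221.8), which gives (0.427, -0.273) and agrees with the overhead view. I'll descend until the grasp point is at z≈0.055 and close.

```bash
python3 -m creep '[{"tx":0.001,"ty":-0.0035,"tz":0,"rx":0,"ry":0,"rz":0},{"tx":0,"ty":0,"tz":0.035,"rx":0,"ry":0,"rz":0},{"tx":0,"ty":0,"tz":0.04,"rx":0,"ry":0,"rz":0},{"tx":0,"ty":0,"tz":0.035,"rx":0,"ry":0,"rz":0},{"tx":0,"ty":0,"tz":0.025,"rx":0,"ry":0,"rz":0},{"tx":0,"ty":0,"tz":0.0135,"rx":0,"ry":0,"rz":0},{"tx":0,"ty":0,"tz":0,"rx":0,"ry":0,"rz":0},{"tx":0,"ty":0,"tz":0,"rx":0,"ry":0,"rz":0}]'
python3 -m creep '[{"tx":0,"ty":0,"tz":0,"rx":0,"ry":0,"rz":0},{"tx":0,"ty":0,"tz":0,"rx":0,"ry":0,"rz":0},{"tx":0,"ty":0,"tz":0,"rx":0,"ry":0,"rz":0},{"tx":0,"ty":0,"tz":0,"rx":0,"ry":0,"rz":0},{"tx":0,"ty":0,"tz":0,"rx":0,"ry":0,"rz":0},{"tx":0,"ty":0,"tz":0,"rx":0,"ry":0,"rz":0}]' 0.02 25
```

```text
time_s: 4.22
tool_pos: [0.4267, -0.2747, 0.0624]
tool_rot: [-180.0, 0.1, 172.1]
force: [0.2, 0.1, 0.3]
grip_width: 0.0872
time_s: 4.97
tool_pos: [0.4258, -0.2743, 0.0613]
tool_rot: [180.0, -0.0, 172.1]
force: [-0.1, 0.0, 0.5]
grip_width: 0.035
```

```bash
python3 -m creep '[{"tx":0,"ty":0,"tz":0,"rx":0,"ry":0,"rz":0},{"tx":0,"ty":0,"tz":0,"rx":0,"ry":0,"rz":0},{"tx":0,"ty":0,"tz":-0.01,"rx":0,"ry":0,"rz":0},{"tx":0,"ty":0,"tz":-0.03,"rx":0,"ry":0,"rz":0},{"tx":0,"ty":0,"tz":-0.04,"rx":0,"ry":0,"rz":0},{"tx":0,"ty":0,"tz":-0.03,"rx":0,"ry":0,"rz":0},{"tx":0,"ty":0,"tz":-0.02,"rx":0,"ry":0,"rz":0},{"tx":0,"ty":0,"tz":0,"rx":0,"ry":0,"rz":0}]'
python3 - <<'E'
from h import *
w=env.read_camera("wrist"); cv2.imwrite("pics/w4.png",w["pixels"][:,:,::-1])
s=env.read_camera("scene");crop(s,"s4.png",90,190,250,320,5)
E
```

```text
time_s: 5.98
tool_pos: [0.4268, -0.2749, 0.193]
tool_rot: [-180.0, 0.2, 172.1]
force: [0.7, -0.1, -0.7]
grip_width: 0.0199
```

View pics/w4.png

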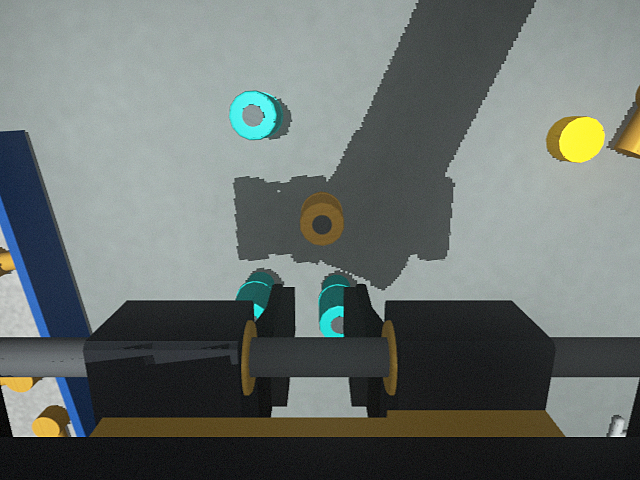

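View pics/s4.png

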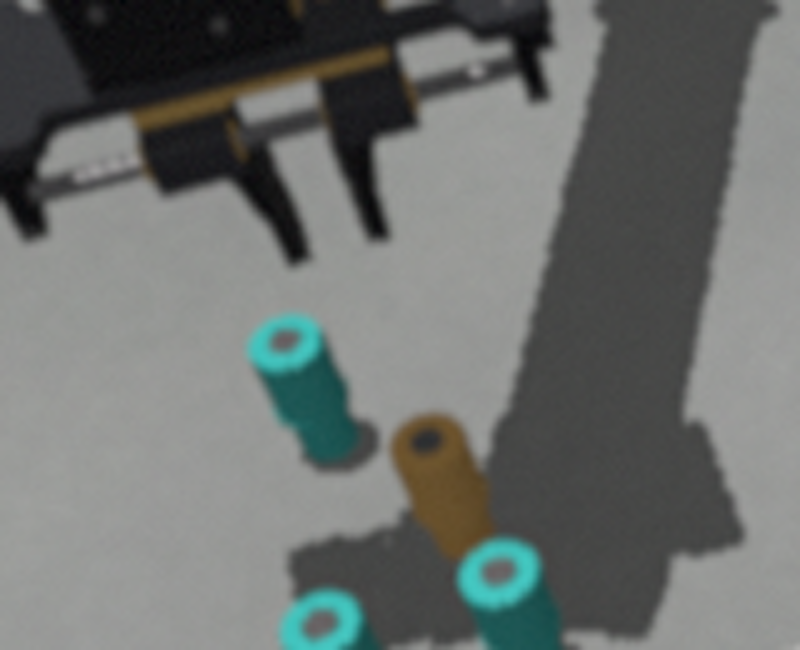

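The grip missed. The valve is still standing at wrist (322,222) and the fingers closed to 20 mm on nothing. I'll check where the fingers really are against the reported TCP.

Run:
```python
from h import *
o=env.get_obs();R=Rt(o).as_matrix();p=o["tool_pos"];print(p,o["tool_rot"],o["grip_width"],o["qpos"].round(1))
for n in("wrist","scene","top"):
    c=env.read_camera(n)
    print(n,"tcp",proj(c,p),"tip",proj(c,p+R@[0,0,.025]),"valve",proj(c,[.427,-.273,.075]), "cam",-c["R"].T@c["t"])
    if n=="top": cv2.imwrite("pics/t5.png",c["pixels"][:,:,::-1])
    if n=="wrist":
        q=np.array([322,224.]);print("valve by wrist",onz(c,q,.075))
```

```text
[ 0.42546199 -0.27416565  0.1908364 ] [ 1.79976661e+02 -2.90028017e-02  1.72129719e+02] 0.02013756685643676 [-12.4   0.5  42.9 106.   -0.4  73.6 112.7]
wrist tcp [319.63697436 295.15363923] tip [319.61695325 274.79916492] valve [321.44500424 230.09600873] cam [ 0.34906742 -0.26376366  0.36620379]
valve by wrist [ 0.42267347 -0.27201572  0.075     ]
scene tcp [159.17719031 240.12039205] tip [162.71579437 248.61015893] valve [175.08078336 276.73892308] cam [ 1.03934885 -0.29745568  0.81506458]
top tcp [489.35716318 314.58590598] tip [486.0281007  316.18900244] valve [474.45695455 320.66912581] cam [0.29541005 0.00237441 1.28969872]
```

View pics/t5.png

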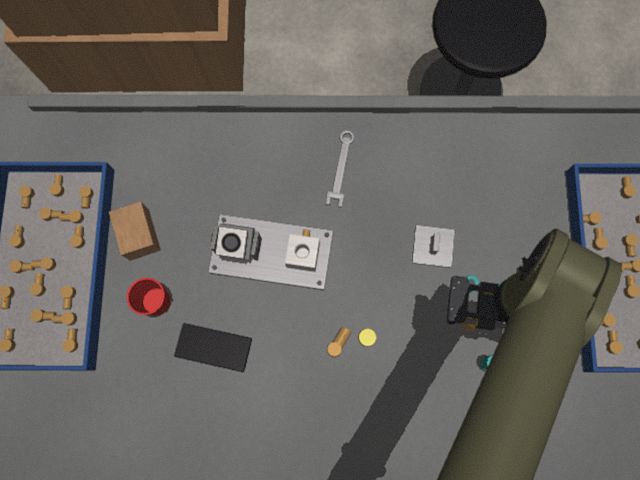

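Run:
```python
from h import *
w=env.read_camera("wrist");s=env.read_camera("scene")
im=np.clip(w["pixels"][260:440,220:420].astype(float)*3,0,255).astype(np.uint8);cv2.imwrite("pics/w6.png",cv2.resize(im[:,:,::-1],None,fx=4,fy=3.3))
im=np.clip(s["pixels"][185:285,90:230].astype(float)*2,0,255).astype(np.uint8);cv2.imwrite("pics/s6.png",cv2.resize(im[:,:,::-1],None,fx=5,fy=5))
```

```text
(no output)
```

View pics/w6.png

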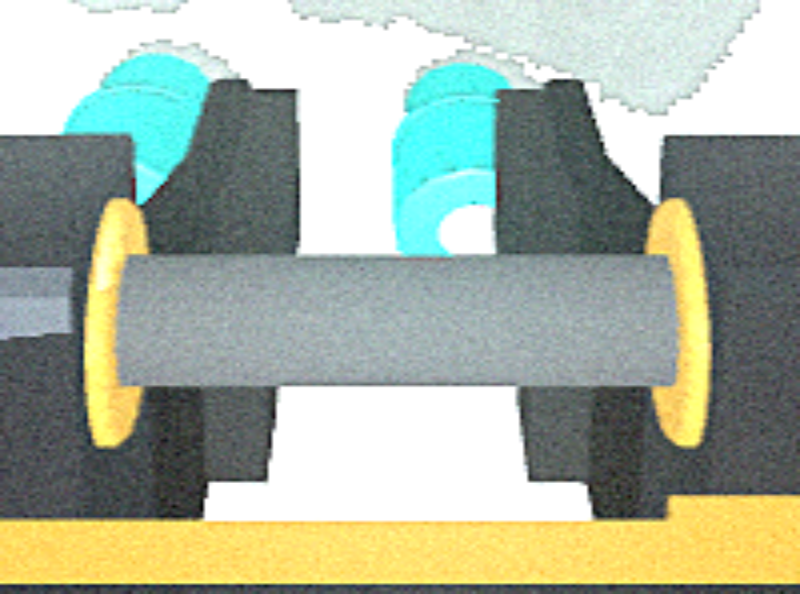

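View pics/s6.png

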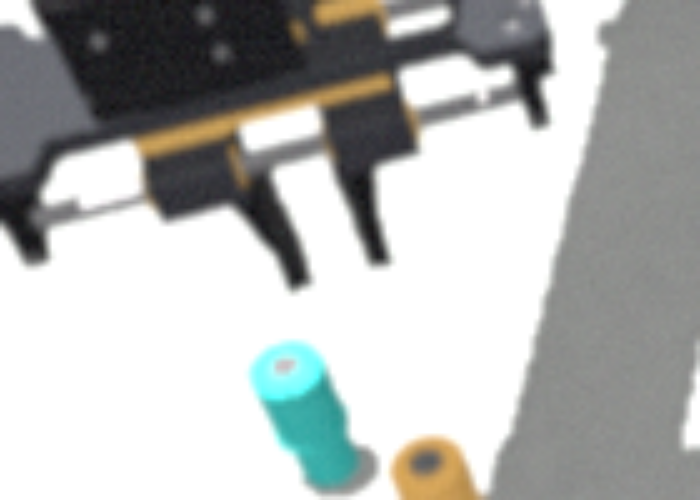

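Run:
```python
from h import *
w=env.read_camera("wrist");s=env.read_camera("scene")
o,d=ray(w,(319.4,287.3));d=d/(w["R"]@d)[2]
for dep in(.174,.18,.19,.2): print(dep,o+d*dep)
print("scene mid tip:")
for z in(.166,.18,.19,.2,.21): print(z,onz(s,(157.8,240),z))
```

```text
0.174 [ 0.41584872 -0.27299134  0.20435452]
0.18 [ 0.41815021 -0.27330972  0.19878233]
0.19 [ 0.42198605 -0.27384036  0.18949535]
0.2 [ 0.42582188 -0.274371    0.18020836]
scene mid tip:
0.166 [ 0.39938226 -0.27545155  0.166     ]
0.18 [ 0.41318603 -0.27592617  0.18      ]
0.19 [ 0.42304585 -0.27626518  0.19      ]
0.2 [ 0.43290568 -0.27660419  0.2       ]
0.21 [ 0.44276551 -0.2769432   0.21      ]
```

Both views put the fingertips at z≈0.203 while the reported TCP is at 0.191. The tips therefore sit about 12 mm behind the reported TCP instead of 25 mm ahead of it, and xy agrees. That explains the miss: the jaws closed just at the valve's top edge. I'll use the measured tip, descend part way open, and check.

```bash
python3 -m creep '[{"tx":0,"ty":0,"tz":0,"rx":0,"ry":0,"rz":0},{"tx":0,"ty":0,"tz":0,"rx":0,"ry":0,"rz":0},{"tx":0,"ty":0,"tz":0,"rx":0,"ry":0,"rz":0},{"tx":0,"ty":0,"tz":0,"rx":0,"ry":0,"rz":0},{"tx":-0.0015,"ty":0.001,"tz":0.035,"rx":0,"ry":0,"rz":0},{"tx":0,"ty":0,"tz":0.04,"rx":0,"ry":0,"rz":0},{"tx":0,"ty":0,"tz":0.035,"rx":0,"ry":0,"rz":0},{"tx":0,"ty":0,"tz":0.025,"rx":0,"ry":0,"rz":0},{"tx":0,"ty":0,"tz":0.01,"rx":0,"ry":0,"rz":0},{"tx":0,"ty":0,"tz":0,"rx":0,"ry":0,"rz":0},{"tx":0,"ty":0,"tz":0,"rx":0,"ry":0,"rz":0}]' 0.087 25
python3 - <<'E'
from h import *
s=env.read_camera("scene");im=np.clip(s["pixels"][225:335,110:250].astype(float)*1.8,0,255).astype(np.uint8);cv2.imwrite("pics/s7.png",cv2.resize(im[:,:,::-1],None,fx=5,fy=5))
w=env.read_camera("wrist"); cv2.imwrite("pics/w7.png",w["pixels"][:,:,::-1])
o=env.get_obs();print(o["tool_pos"],o["force"])
E
```

```text
time_s: 7.8
tool_pos: [0.4283, -0.2741, 0.0474]
tool_rot: [-180.0, 0.1, 172.1]
force: [0.4, 0.7, -1.2]
grip_width: 0.0869
[ 0.42832156 -0.27396023  0.04742574] [-0.19642628  0.57148376  0.45545159]
```

View pics/s7.png

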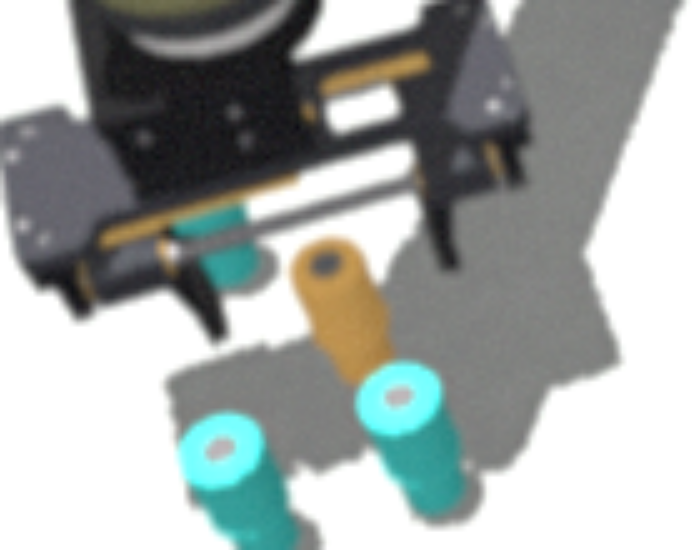

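View pics/w7.png

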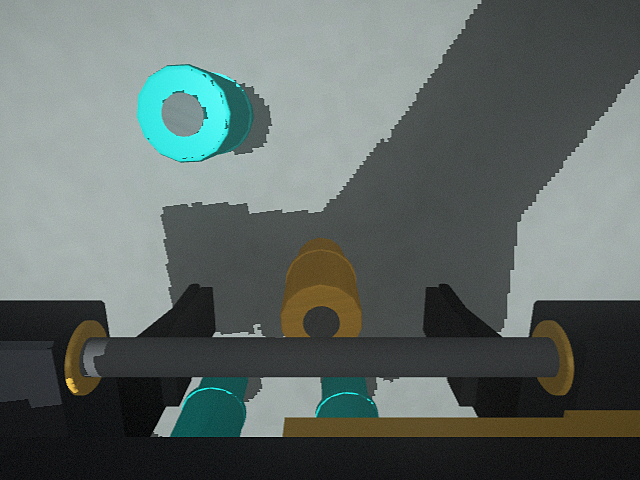

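Run:
```python
from h import *
s=env.read_camera("scene");w=env.read_camera("wrist")
for z in(.05,.055,.06,.065,.07): print(z,onz(s,(176.6,285.6),z),"w",onz(w,(319.5,285.5),z))
print("rim", onz(w,(321.5,322),.075),proj(w,[.427,-.273,.075]))
```

```text
0.05 [ 0.43040367 -0.27713738  0.05      ] w [ 0.42250489 -0.27317188  0.05      ]
0.055 [ 0.43438337 -0.27727017  0.055     ] w [ 0.4204433  -0.27288748  0.055     ]
0.06 [ 0.43836307 -0.27740296  0.06      ] w [ 0.4183817  -0.27260308  0.06      ]
0.065 [ 0.44234277 -0.27753574  0.065     ] w [ 0.41632011 -0.27231868  0.065     ]
0.07 [ 0.44632246 -0.27766853  0.07      ] w [ 0.41425851 -0.27203428  0.07      ]
rim [ 0.42711125 -0.27304093  0.075     ] [321.56701037 321.7246154 ]
```

All three views agree: the tips are at z≈0.059 and centred on the valve at (0.427, -0.273). I'll go down 23 mm and grip.

```bash
python3 -m creep '[{"tx":0.001,"ty":0.001,"tz":0.01,"rx":0,"ry":0,"rz":0},{"tx":0,"ty":0,"tz":0.008,"rx":0,"ry":0,"rz":0},{"tx":0,"ty":0,"tz":0.005,"rx":0,"ry":0,"rz":0},{"tx":0,"ty":0,"tz":0,"rx":0,"ry":0,"rz":0}]' 
python3 -m creep '[{"tx":0,"ty":0,"tz":0,"rx":0,"ry":0,"rz":0},{"tx":0,"ty":0,"tz":0,"rx":0,"ry":0,"rz":0},{"tx":0,"ty":0,"tz":0,"rx":0,"ry":0,"rz":0},{"tx":0,"ty":0,"tz":0,"rx":0,"ry":0,"rz":0},{"tx":0,"ty":0,"tz":0,"rx":0,"ry":0,"rz":0},{"tx":0,"ty":0,"tz":0,"rx":0,"ry":0,"rz":0},{"tx":0,"ty":0,"tz":0,"rx":0,"ry":0,"rz":0},{"tx":0,"ty":0,"tz":0,"rx":0,"ry":0,"rz":0}]' 0.02 25
```

```text
time_s: 8.5
tool_pos: [0.4261, -0.2723, 0.0227]
tool_rot: [180.0, -0.1, 172.1]
force: [-0.5, 0.2, -0.1]
grip_width: 0.0869
time_s: 9.5
tool_pos: [0.4266, -0.2726, 0.0234]
tool_rot: [-180.0, 0.0, 172.1]
force: [-0.1, -1.8, 0.1]
grip_width: 0.0314
```

```bash
python3 -m creep '[{"tx":0,"ty":0,"tz":-0.01,"rx":0,"ry":0,"rz":0},{"tx":0,"ty":0,"tz":-0.03,"rx":0,"ry":0,"rz":0},{"tx":0,"ty":0,"tz":-0.04,"rx":0,"ry":0,"rz":0},{"tx":0,"ty":0,"tz":-0.03,"rx":0,"ry":0,"rz":0},{"tx":0,"ty":0.02,"tz":-0.02,"rx":0,"ry":0,"rz":0},{"tx":-0.01,"ty":0.04,"tz":0,"rx":0,"ry":0,"rz":0},{"tx":-0.014,"ty":0.046,"tz":0,"rx":0,"ry":0,"rz":0},{"tx":-0.014,"ty":0.046,"tz":0,"rx":0,"ry":0,"rz":0},{"tx":-0.014,"ty":0.046,"tz":0,"rx":0,"ry":0,"rz":0},{"tx":-0.014,"ty":0.046,"tz":0,"rx":0,"ry":0,"rz":0},{"tx":-0.014,"ty":0.046,"tz":0,"rx":0,"ry":0,"rz":0},{"tx":-0.01,"ty":0.043,"tz":0,"rx":0,"ry":0,"rz":0},{"tx":-0.006,"ty":0.03,"tz":0,"rx":0,"ry":0,"rz":0},{"tx":0,"ty":0,"tz":0,"rx":0,"ry":0,"rz":0},{"tx":0,"ty":0,"tz":0,"rx":0,"ry":0,"rz":0},{"tx":0,"ty":0,"tz":0,"rx":0,"ry":0,"rz":0}]' 0.02 35
python3 - <<'E'
from h import *
w=env.read_camera("wrist"); cv2.imwrite("pics/w8.png",w["pixels"][:,:,::-1])
s=env.read_camera("scene");crop(s,"s8.png",290,140,450,310,3)
o=env.get_obs();print(o["tool_pos"],o["tool_rot"],o["qpos"].round(1),o["grip_width"])
E
```

```text
time_s: 11.5
tool_pos: [0.5711, 0.0724, 0.1535]
tool_rot: [-180.0, -0.0, 172.0]
force: [0.5, 0.2, -3.9]
grip_width: 0.0311
[0.57123903 0.07279297 0.15355175] [1.79995381e+02 7.95403138e-03 1.72024936e+02] [-33.3  11.9  26.6  99.2  -5.6  70.2  76.8] 0.03104154547655623
```

View pics/w8.png

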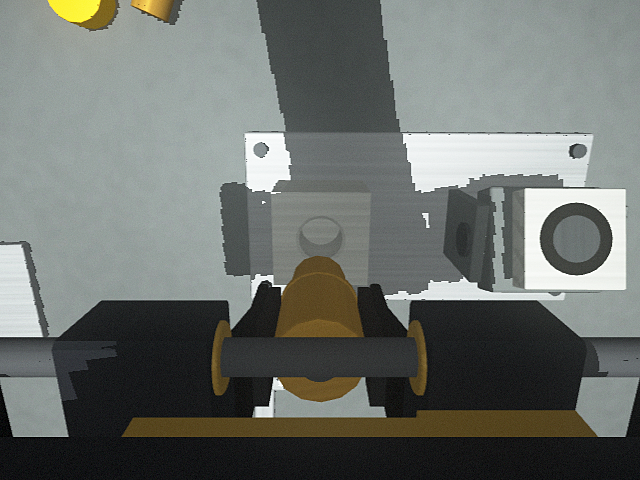

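View pics/s8.png

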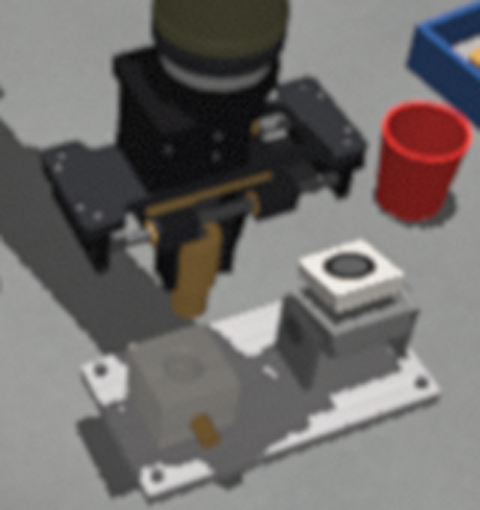

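The valve is held between the pads. The socket hole is at wrist (321,236) and the seat port at (576,239). I'll measure both more finely.

Run:
```python
from h import *
w=env.read_camera("wrist")
im=np.clip(w["pixels"][170:300,260:380].astype(float)*1.6,0,255).astype(np.uint8);cv2.imwrite("pics/w9a.png",cv2.resize(im[:,:,::-1],None,fx=5,fy=4.6))
crop(w,"w9b.png",440,170,640,310,4)
```

```text
(no output)
```

View pics/w9a.png

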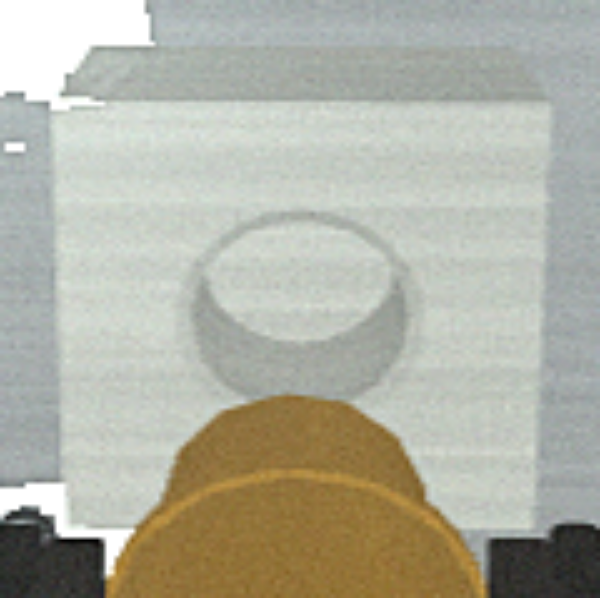

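View pics/w9b.png

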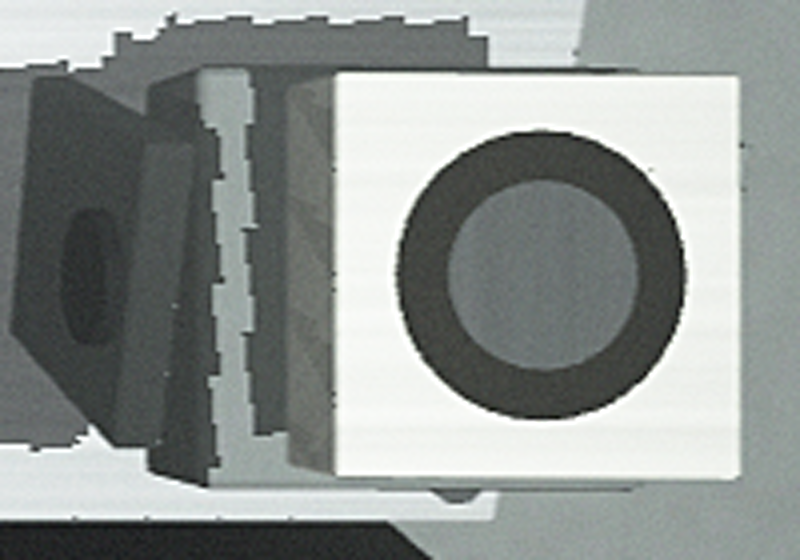

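Run:
```python
from h import *
w=env.read_camera("wrist");o=env.get_obs();print(o["tool_pos"])
def pnp(P,L):
    h=L/2; obj=np.array([[-h,h,0],[h,h,0],[h,-h,0],[-h,-h,0]],float)
    n,rs,ts,er=cv2.solvePnPGeneric(obj,np.array(P,float),w["intrinsics"],None,flags=cv2.SOLVEPNP_IPPE_SQUARE)
    for r,t,e in zip(rs,ts,er):
        R=w["R"].T@cv2.Rodrigues(r)[0]; c=w["R"].T@(t[:,0]-w["t"]); z=R[:,2]
        print(c.round(4),"n",z.round(3),"tilt",np.degrees(np.arccos(abs(z[2]))).round(2),"az",np.degrees(np.arctan2(z[1],z[0])).round(1),"xax",np.degrees(np.arctan2(R[1,0],R[0,0])).round(2),"err",e)
print("block");pnp([(270.1,191.7),(370,191.7),(368,284.6),(273.8,284.6)],.062)
for p in((320,237.4),): print("hole",onz(w,p,.065))
A=np.array([[270.1,191.7,1],[370,191.7,1],[368,284.6,1],[273.8,284.6,1]]);x=np.cross(np.cross(A[0],A[2]),np.cross(A[1],A[3]));x/=x[2];print("diag",x,onz(w,x[:2],.065))
print("blk corners",[onz(w,a[:2],.065)[:2].round(4).tolist() for a in A])
print("seat");pnp([(523.3,188),(625,188.8),(625.1,289.5),(523.4,288.6)],.056)
```

```text
[0.57133135 0.07324409 0.15353761]
block
[0.5715 0.0734 0.066 ] n [ 0.005 -0.032  0.999] tilt 1.87 az -81.4 xax 82.57 err [0.17363149]
[0.5694 0.0739 0.0662] n [-0.54   0.102  0.836] tilt 33.31 az 169.3 xax 81.6 err [2.14650573]
hole [0.57023172 0.07341128 0.065     ]
diag [320.48748068 239.51406491   1.        ] [0.57167295 0.07352613 0.065     ]
blk corners [[0.5367, 0.0468], [0.5453, 0.1082], [0.6068, 0.1004], [0.5982, 0.0386]]
seat
[0.5806 0.2146 0.0997] n [-0.297  0.025  0.955] tilt 17.34 az 175.1 xax 81.84 err [0.08902734]
[0.5803 0.2118 0.0998] n [-0.24  -0.845  0.478] tilt 61.44 az -105.8 xax 107.6 err [3.67681171]
```

Block PnP, the diagonals and the overhead view agree on the socket at (0.5718, 0.0735), height 0.066. The seat PnP gives (0.5806, 0.2146, 0.0997) with a 17.3° tilt. Now I'll bring the foot to just above the mouth, then ease in.

```bash
python3 -m creep '[{"tx":-0.0005,"ty":0,"tz":0.02,"rx":0,"ry":0,"rz":0},{"tx":0,"ty":0,"tz":0.025,"rx":0,"ry":0,"rz":0},{"tx":0,"ty":0,"tz":0.014,"rx":0,"ry":0,"rz":0},{"tx":0,"ty":0,"tz":0,"rx":0,"ry":0,"rz":0},{"tx":0,"ty":0,"tz":0,"rx":0,"ry":0,"rz":0}]'
python3 -m creep '[{"tx":0,"ty":0,"tz":0.004,"rx":0,"ry":0,"rz":0},{"tx":0,"ty":0,"tz":0.004,"rx":0,"ry":0,"rz":0},{"tx":0,"ty":0,"tz":0.004,"rx":0,"ry":0,"rz":0},{"tx":0,"ty":0,"tz":0,"rx":0,"ry":0,"rz":0}]'
python3 - <<'E'
from h import *
o=env.get_obs();print(o["tool_pos"],o["force"])
s=env.read_camera("scene");crop(s,"s10.png",310,200,420,300,6)
w=env.read_camera("wrist");cv2.imwrite("pics/w10.png",w["pixels"][:,:,::-1])
E
```

```text
time_s: 12.32
tool_pos: [0.5726, 0.0739, 0.0953]
tool_rot: [180.0, 0.1, 172.1]
force: [-0.3, -0.0, -2.9]
grip_width: 0.0311
time_s: 12.82
tool_pos: [0.5715, 0.0739, 0.0819]
tool_rot: [-180.0, -0.0, 172.1]
force: [0.5, -0.4, -2.9]
grip_width: 0.0313
[0.57153219 0.07388522 0.08188306] [ 0.46078834 -0.42651957 -2.88691889]
```

View pics/s10.png

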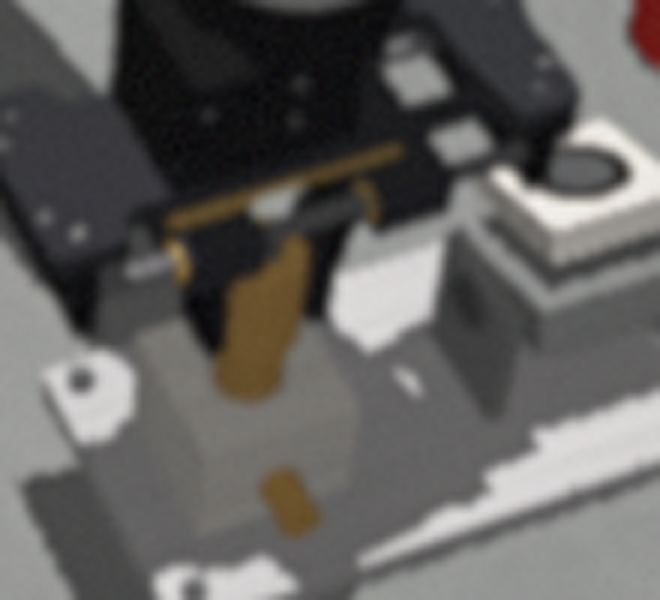

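View pics/w10.png

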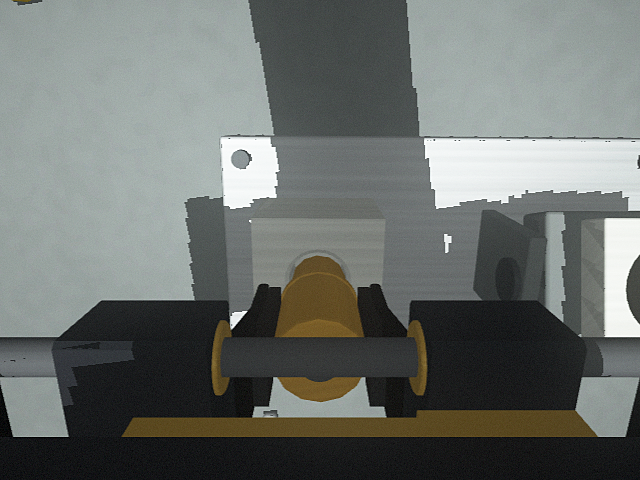

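The stem is already about 6 mm inside the mouth with no contact force. I'll continue.

```bash
python3 -m creep '[{"tx":0,"ty":0,"tz":0.005,"rx":0,"ry":0,"rz":0},{"tx":0,"ty":0,"tz":0.005,"rx":0,"ry":0,"rz":0},{"tx":0,"ty":0,"tz":0.004,"rx":0,"ry":0,"rz":0},{"tx":0,"ty":0,"tz":0.004,"rx":0,"ry":0,"rz":0},{"tx":0,"ty":0,"tz":0.002,"rx":0,"ry":0,"rz":0},{"tx":0,"ty":0,"tz":0,"rx":0,"ry":0,"rz":0}]'
python3 -m creep '[{"tx":0,"ty":0,"tz":0.0015,"rx":0,"ry":0,"rz":0},{"tx":0,"ty":0,"tz":0.0015,"rx":0,"ry":0,"rz":0},{"tx":0,"ty":0,"tz":0.001,"rx":0,"ry":0,"rz":0},{"tx":0,"ty":0,"tz":0,"rx":0,"ry":0,"rz":0}]'
```

```text
time_s: 13.68
tool_pos: [0.5717, 0.0738, 0.0621]
tool_rot: [-180.0, -0.0, 172.1]
force: [-1.5, -1.0, -4.3]
grip_width: 0.0313
time_s: 14.18
tool_pos: [0.5718, 0.0739, 0.0584]
tool_rot: [-180.0, -0.0, 172.1]
force: [-2.7, -0.7, -1.1]
grip_width: 0.0314
```

```bash
python3 -m creep '[{"tx":0,"ty":0,"tz":0.001,"rx":0,"ry":0,"rz":0},{"tx":0,"ty":0,"tz":0.001,"rx":0,"ry":0,"rz":0},{"tx":0,"ty":0,"tz":0.0,"rx":0,"ry":0,"rz":0}]'
python3 - <<'E'
from h import *
s=env.read_camera("scene");crop(s,"s11.png",310,200,420,300,6)
w=env.read_camera("wrist");crop(w,"w11.png",220,180,420,330,4)
E
```

```text
time_s: 14.55
tool_pos: [0.5719, 0.0738, 0.0583]
tool_rot: [180.0, -0.0, 172.1]
force: [-8.0, -1.6, 11.2]
grip_width: 0.0312
```

View pics/s11.png

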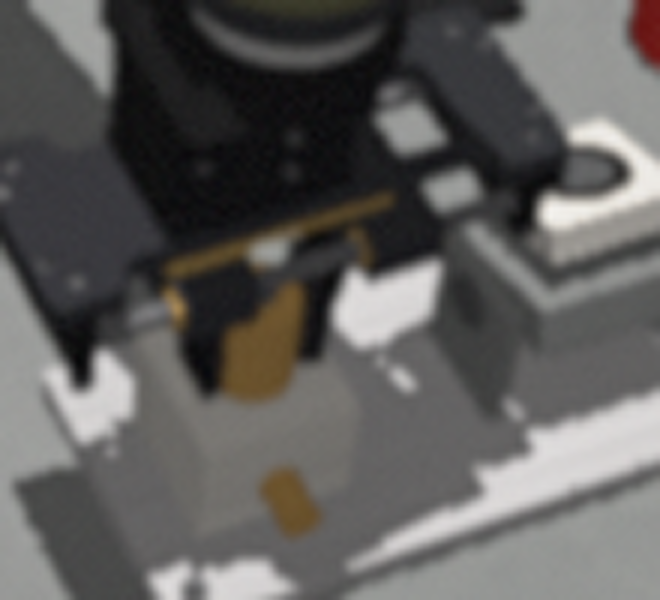

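View pics/w11.png

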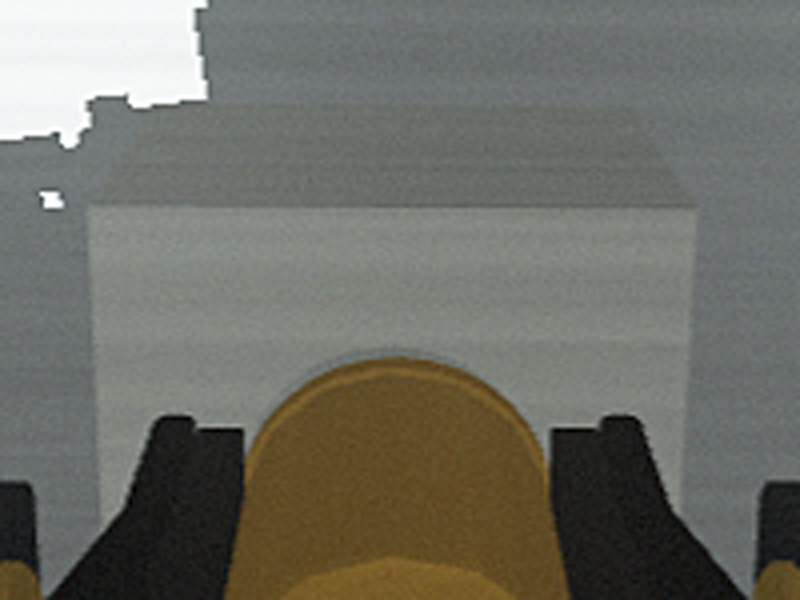

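The stop is firm: 11 N at the expected height, and the shoulder is flush on the block at wrist crop (398,365). I'll release, lift, and go above the plate.

```bash
python3 -m creep '[{"tx":0,"ty":0,"tz":-0.001,"rx":0,"ry":0,"rz":0},{"tx":0,"ty":0,"tz":0,"rx":0,"ry":0,"rz":0},{"tx":0,"ty":0,"tz":0,"rx":0,"ry":0,"rz":0},{"tx":0,"ty":0,"tz":0,"rx":0,"ry":0,"rz":0},{"tx":0,"ty":0,"tz":-0.01,"rx":0,"ry":0,"rz":0},{"tx":0,"ty":0,"tz":-0.03,"rx":0,"ry":0,"rz":0},{"tx":0,"ty":0,"tz":-0.03,"rx":0,"ry":0,"rz":0},{"tx":0,"ty":0,"tz":-0.02,"rx":0,"ry":0,"rz":0},{"tx":-0.006,"ty":-0.025,"tz":0,"rx":0,"ry":0,"rz":-0.5},{"tx":-0.01,"ty":-0.045,"tz":0,"rx":0,"ry":0,"rz":-0.5},{"tx":-0.012,"ty":-0.05,"tz":0,"rx":0,"ry":0,"rz":0},{"tx":-0.012,"ty":-0.05,"tz":0,"rx":0,"ry":0,"rz":0},{"tx":-0.011,"ty":-0.048,"tz":0,"rx":0,"ry":0,"rz":0},{"tx":-0.01,"ty":-0.037,"tz":0,"rx":0,"ry":0,"rz":0},{"tx":-0.002,"ty":-0.02,"tz":0,"rx":0,"ry":0,"rz":0},{"tx":0,"ty":0,"tz":0,"rx":0,"ry":0,"rz":0},{"tx":0,"ty":0,"tz":0,"rx":0,"ry":0,"rz":0},{"tx":0,"ty":0,"tz":0,"rx":0,"ry":0,"rz":0}]' 0.058 35
python3 - <<'E'
from h import *
o=env.get_obs();print(o["tool_pos"],o["tool_rot"],o["force"])
s=env.read_camera("scene");crop(s,"s12.png",310,200,440,300,5)
w=env.read_camera("wrist");cv2.imwrite("pics/w12.png",w["pixels"][:,:,::-1])
t=env.read_camera("top");crop(t,"t12.png",200,200,345,300,5)
E
```

```text
time_s: 16.9
tool_pos: [0.6012, -0.2043, 0.1473]
tool_rot: [179.9, -0.0, 173.3]
force: [-0.9, 0.2, -0.1]
grip_width: 0.058
[ 0.60117702 -0.20427861  0.14734665] [ 1.79925010e+02 -1.66530140e-03  1.73310525e+02] [-0.93626783  0.16353061 -0.13073742]
```

View pics/s12.png

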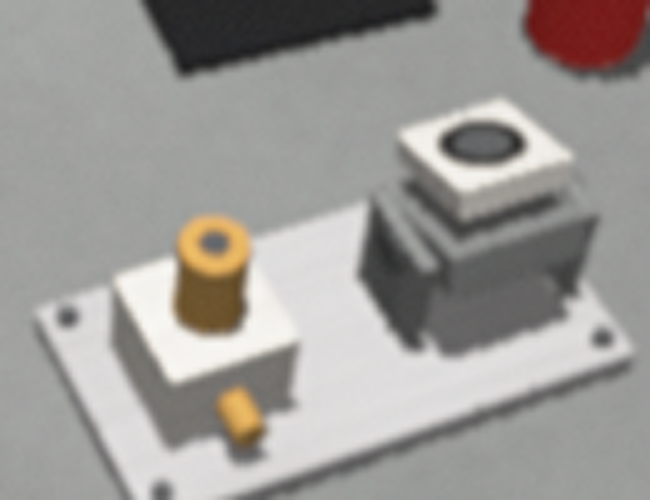

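View pics/w12.png

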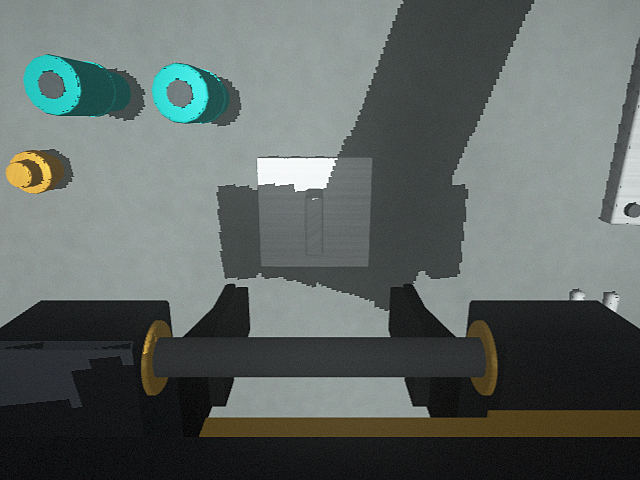

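View pics/t12.png

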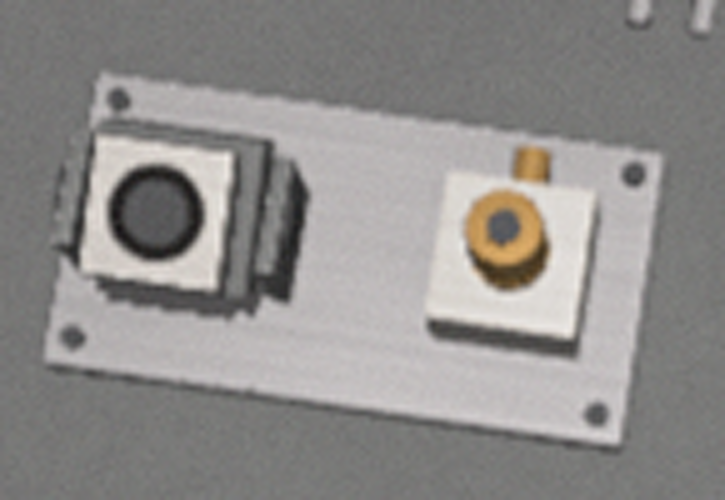

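The valve stands in the socket with its shoulder on the block at scene crop (212,315). The plate is at wrist (315,212) with its grip along the image column at 314. I'll measure both.

Run:
```python
from h import *
w=env.read_camera("wrist");s=env.read_camera("scene");t=env.read_camera("top")
print("valve top",tri(t,(301.3,245.9),s,(352.5,249)))
im=np.clip(w["pixels"][145:280,245:385].astype(float)*1.5,0,255).astype(np.uint8);cv2.imwrite("pics/w13.png",cv2.resize(im[:,:,::-1],None,fx=5,fy=4.4))
P=[(257.3,157.5),(372.3,157.5),(370.3,266.8),(259.3,266.2)]
q=np.array([onz(w,p,.008)[:2] for p in P]);print(q,q.mean(0),np.degrees(np.arctan2(*(np.roll(q,-1,0)-q).T[::-1])))
o=env.get_obs();print(o["tool_pos"],o["tool_rot"])
```

```text
valve top (array([0.57189319, 0.07255409, 0.10599014]), np.float64(0.0013482746009799479))
[[ 0.54927993 -0.24472931]
 [ 0.55912331 -0.16200203]
 [ 0.64278812 -0.17055915]
 [ 0.63208978 -0.25642659]] [ 0.59582029 -0.20842927] [ 83.21451394  -5.83982527 -97.10196101 171.95989469]
[ 0.60077494 -0.20634967  0.14742587] [1.79988363e+02 8.25944486e-03 1.73160110e+02]
```

View pics/w13.png

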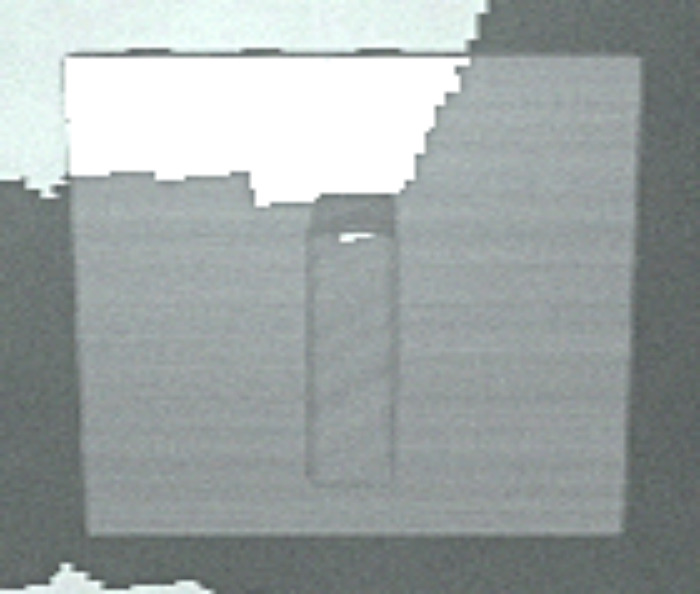

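```bash
python3 -m creep '[{"tx":0.0046,"ty":-0.0023,"tz":0.03,"rx":0,"ry":0,"rz":0},{"tx":0,"ty":0,"tz":0.035,"rx":0,"ry":0,"rz":0},{"tx":0,"ty":0,"tz":0.025,"rx":0,"ry":0,"rz":0},{"tx":0,"ty":0,"tz":0.01,"rx":0,"ry":0,"rz":0},{"tx":0,"ty":0,"tz":0,"rx":0,"ry":0,"rz":0},{"tx":0,"ty":0,"tz":0,"rx":0,"ry":0,"rz":0}]'
python3 - <<'E'
from h import *
o=env.get_obs();print(o["tool_pos"],o["tool_rot"])
w=env.read_camera("wrist");im=np.clip(w["pixels"][200:420,180:460].astype(float)*2,0,255).astype(np.uint8);cv2.imwrite("pics/w14.png",cv2.resize(im[:,:,::-1],None,fx=2.7,fy=2.7))
E
```

```text
time_s: 17.95
tool_pos: [0.5968, -0.2089, 0.0487]
tool_rot: [-180.0, 0.1, 173.1]
force: [0.1, -0.2, -0.3]
grip_width: 0.058
[ 0.59680138 -0.20887713  0.04868028] [-1.79985355e+02  1.23521465e-01  1.73128786e+02]
```

View pics/w14.png

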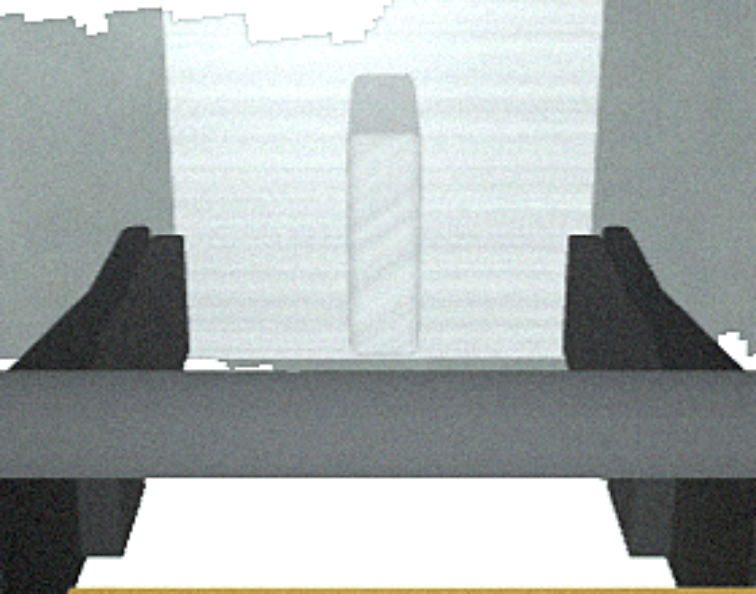

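The grip is centred between the jaws (crop x 384 against mid 376, about 1 mm off). I'll go down and close.

```bash
python3 - <<'E'
from h import *
w=env.read_camera("wrist");print("grip top centre",onz(w,(322.2,290.4),.048),env.get_obs()["tool_pos"])
E
python3 -m creep '[{"tx":0,"ty":0,"tz":0.02,"rx":0,"ry":0,"rz":0},{"tx":0,"ty":0,"tz":0.015,"rx":0,"ry":0,"rz":0},{"tx":0,"ty":0,"tz":0.009,"rx":0,"ry":0,"rz":0},{"tx":0,"ty":0,"tz":0.003,"rx":0,"ry":0,"rz":0},{"tx":0,"ty":0,"tz":0,"rx":0,"ry":0,"rz":0},{"tx":0,"ty":0,"tz":0,"rx":0,"ry":0,"rz":0}]'
python3 -m creep '[{"tx":0,"ty":0,"tz":0,"rx":0,"ry":0,"rz":0},{"tx":0,"ty":0,"tz":0,"rx":0,"ry":0,"rz":0},{"tx":0,"ty":0,"tz":0,"rx":0,"ry":0,"rz":0},{"tx":0,"ty":0,"tz":0,"rx":0,"ry":0,"rz":0},{"tx":0,"ty":0,"tz":0,"rx":0,"ry":0,"rz":0},{"tx":0,"ty":0,"tz":0,"rx":0,"ry":0,"rz":0},{"tx":0,"ty":0,"tz":0,"rx":0,"ry":0,"rz":0}]' 0.002 50
```

```text
grip top centre [ 0.59500826 -0.20752681  0.048     ] [ 0.59676871 -0.2088004   0.04866404]
time_s: 18.8
tool_pos: [0.5963, -0.2087, 0.0009]
tool_rot: [-180.0, 0.1, 173.1]
force: [-0.7, -0.4, 0.6]
grip_width: 0.058
time_s: 19.68
tool_pos: [0.5959, -0.2082, 0.0003]
tool_rot: [180.0, -0.0, 173.1]
force: [0.5, 0.6, 0.9]
grip_width: 0.0118
```

Held at 11.8 mm. The underside sits at the reported TCP (z=0.0003), so that is my plate reference. I'll lift and hover beside the seat for another sight of it.

```bash
python3 -m creep '[{"tx":0,"ty":0,"tz":-0.01,"rx":0,"ry":0,"rz":0},{"tx":0,"ty":0,"tz":-0.03,"rx":0,"ry":0,"rz":0},{"tx":0,"ty":0,"tz":-0.05,"rx":0,"ry":0,"rz":0},{"tx":0,"ty":0,"tz":-0.05,"rx":0,"ry":0,"rz":0},{"tx":0,"ty":0.01,"tz":-0.04,"rx":0,"ry":0,"rz":0},{"tx":0.0088,"ty":0.035,"tz":-0.02,"rx":0,"ry":0,"rz":0.5},{"tx":0.0088,"ty":0.048,"tz":0,"rx":0,"ry":0,"rz":0.5},{"tx":0.0088,"ty":0.048,"tz":0,"rx":0,"ry":0,"rz":0},{"tx":0.0088,"ty":0.048,"tz":0,"rx":0,"ry":0,"rz":0},{"tx":0.0088,"ty":0.048,"tz":0,"rx":0,"ry":0,"rz":0},{"tx":0.0088,"ty":0.036,"tz":0,"rx":0,"ry":0,"rz":0},{"tx":0.0088,"ty":0.02,"tz":0,"rx":0,"ry":0,"rz":0},{"tx":0,"ty":0,"tz":0,"rx":0,"ry":0,"rz":0},{"tx":0,"ty":0,"tz":0,"rx":0,"ry":0,"rz":0},{"tx":0,"ty":0,"tz":0,"rx":0,"ry":0,"rz":0}]'
python3 - <<'E'
from h import *
o=env.get_obs();w=env.read_camera("wrist");cv2.imwrite("pics/w15.png",w["pixels"][:,:,::-1]);print(o["qpos"].round(1),o["tool_pos"],o["tool_rot"])
R=Rt(o).as_matrix();print("cam in tool",R.T@(-w["R"].T@w["t"]-o["tool_pos"]))
crop(w,"w15b.png",470,130,640,290,4)
E
```

```text
time_s: 21.55
tool_pos: [0.574, 0.088, 0.2005]
tool_rot: [-180.0, 0.0, 172.0]
force: [0.6, 0.3, -3.2]
grip_width: 0.0116
[-34.9  10.6  26.8  95.   -4.9  75.5  74.7] [0.57404843 0.08802061 0.20049201] [-1.79963674e+02  2.18033272e-02  1.71965327e+02]
cam in tool [ 7.71994967e-02 -1.43528465e-04 -1.75340622e-01]
```

View pics/w15.png

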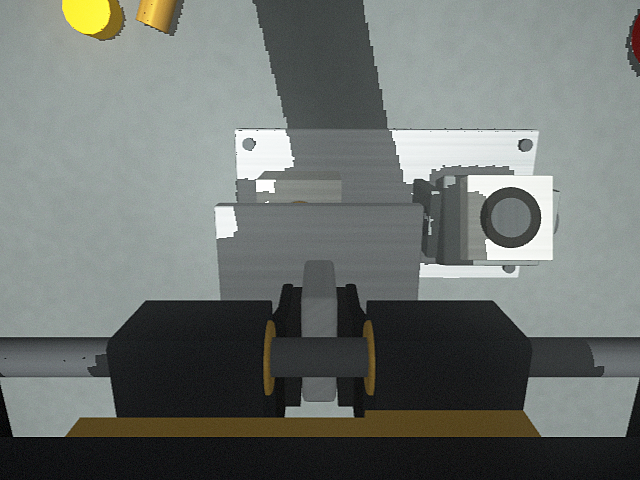

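View pics/w15b.png

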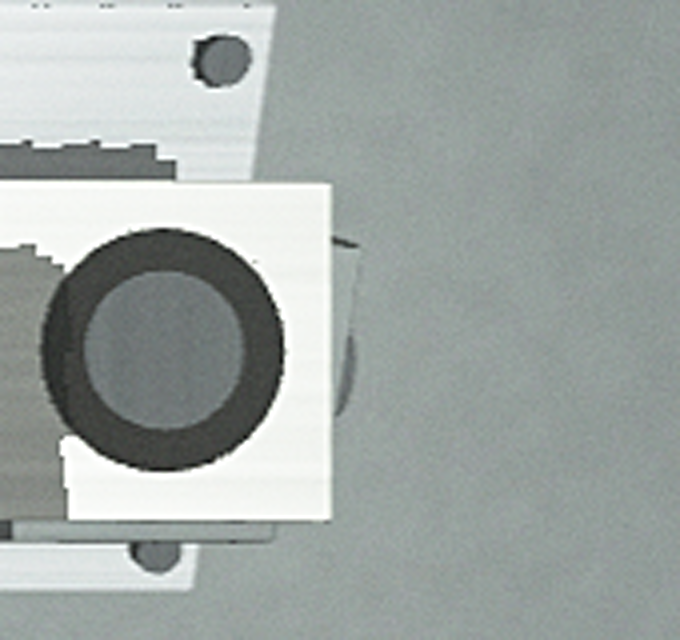

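Run:
```python
from h import *
w=env.read_camera("wrist")
im=np.clip(w["pixels"][160:280,430:570].astype(float)*1.4,0,255).astype(np.uint8);cv2.imwrite("pics/w16.png",cv2.resize(im[:,:,::-1],None,fx=5,fy=5))
```

```text
(no output)
```

View pics/w16.png

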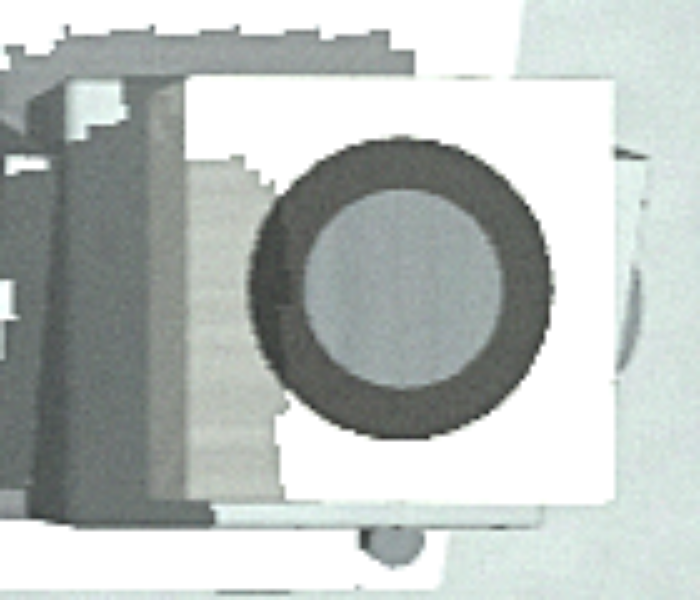

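Run:
```python
from h import *
w=env.read_camera("wrist");s=env.read_camera("scene");t=env.read_camera("top")
h=.028; obj=np.array([[-h,h,0],[h,h,0],[h,-h,0],[-h,-h,0]])
P=np.array([(467.0,175.2),(552.6,175.6),(552.6,260.4),(467.0,259.8)])
n,rs,ts,er=cv2.solvePnPGeneric(obj,P,w["intrinsics"],None,flags=cv2.SOLVEPNP_IPPE_SQUARE)
for r,tt,e in zip(rs,ts,er):
    R=w["R"].T@cv2.Rodrigues(r)[0]; c=w["R"].T@(tt[:,0]-w["t"]); z=R[:,2];print(c.round(4),z.round(3),np.degrees(np.arccos(abs(z[2]))).round(2),np.degrees(np.arctan2(R[1,0],R[0,0])).round(2),e)
# three-view corners: order near-right(-y),near-left,far-left,far-right
T=[[241.9,256.7],[216.3,252.8],[219.3,227.7],[245.3,230.8]];S=[[390.8,226.7],[409.6,220.4],[421.9,230.6],[402.2,236.8]]
Q=[]
for i in range(4):
    A=[];b=[]
    for c,p,k in((w,P[i],3),(t,T[i],1),(s,S[i],1)):
        o,d=ray(c,p);d/=np.linalg.norm(d);M=(np.eye(3)-np.outer(d,d))*k;A.append(M);b.append(M@o)
    X=np.linalg.lstsq(np.vstack(A),np.hstack(b),rcond=None)[0];Q.append(X);print(X.round(4))
Q=np.array(Q);c=Q.mean(0);n=np.linalg.svd(Q-c)[2][2];n*=np.sign(n[2]);print(c,n,np.degrees(np.arccos(n[2])),np.linalg.norm(Q-np.roll(Q,-1,0),axis=1))
```

```text
[0.5804 0.2145 0.0998] [-0.298  0.021  0.954] 17.38 81.96 [0.05836527]
[0.5804 0.2125 0.0999] [-0.194 -0.705  0.683] 46.96 95.38 [2.15052294]
[0.5505 0.1913 0.09  ]
[0.5578 0.2449 0.0934]
[0.6088 0.2359 0.1123]
[0.6015 0.1821 0.111 ]
[0.57963982 0.21356744 0.10166056] [-0.36263308  0.00816384  0.93189624] 21.267640028240343 [0.05425213 0.05517427 0.05426882 0.05596424]
```

PnP gives (0.5804, 0.2145, 0.0998) at 17.4° again, but the rough triangulation says 21°. I'll sharpen the corners with fitted edges here, tilt in place for a second baseline, and triangulate.

```bash
cat >> h.py <<'E'
from scipy.ndimage import map_coordinates
def edge(g,a,b,r=4):
    a,b=np.array(a,float),np.array(b,float);u=(b-a)/np.linalg.norm(b-a);n=np.array([-u[1],u[0]]);pts=[]
    q=np.arange(-r,r+.01,.25)
    for f in np.linspace(.08,.92,60):
        p=a+f*(b-a);xy=p[:,None]+n[:,None]*q
        v=map_coordinates(g,[xy[1],xy[0]],order=1);d=np.abs(np.gradient(np.convolve(np.pad(v,2,'edge'),np.ones(5)/5,'valid')))
        i=int(d.argmax())
        if d[i]<1.5 or i<2 or i>len(q)-3: continue
        ww=d[max(i-4,0):i+5];pts.append(p+n*(ww*q[max(i-4,0):i+5]).sum()/ww.sum())
    pts=np.array(pts,np.float32);l=cv2.fitLine(pts,cv2.DIST_HUBER,0,.01,.001).ravel();return l,len(pts)
def corners(c,P):
    g=cv2.cvtColor(c["pixels"],cv2.COLOR_RGB2GRAY).astype(float);L=[edge(g,P[i],P[(i+1)%4]) for i in range(4)]
    out=[]
    for i in range(4):
        l,m=L[i-1][0],L[i][0];s=np.linalg.solve(np.c_[l[:2],-m[:2]],m[2:]-l[2:]);out.append(l[2:]+l[:2]*s[0])
    return np.array(out),[x[1] for x in L]
def pnpsq(c,P,L):
    h=L/2; obj=np.array([[-h,h,0],[h,h,0],[h,-h,0],[-h,-h,0]])
    n,rs,ts,er=cv2.solvePnPGeneric(obj,np.array(P,float),c["intrinsics"],None,flags=cv2.SOLVEPNP_IPPE_SQUARE)
    R=c["R"].T@cv2.Rodrigues(rs[0])[0];X=c["R"].T@(ts[0][:,0]-c["t"]);return X,R[:,2],float(er[0])
def multi(V):
    Q=[]
    for i in range(4):
        A=[];b=[]
        for c,P,k in V:
            o,d=ray(c,P[i]);d/=np.linalg.norm(d);M=(np.eye(3)-np.outer(d,d))*k;A.append(M);b.append(M@o)
        Q.append(np.linalg.lstsq(np.vstack(A),np.hstack(b),rcond=None)[0])
    Q=np.array(Q);c=Q.mean(0);n=np.linalg.svd(Q-c)[2][2];n*=np.sign(n[2]);return Q,c,n
def rep(n): return "n",n.round(3),"tilt",np.degrees(np.arccos(n[2])).round(2),"az",np.degrees(np.arctan2(n[1],n[0])).round(1)
E
python3 - <<'E'
from h import *
import pickle
w=env.read_camera("wrist");pickle.dump(w,open("v1.pkl","wb"))
P,k=corners(w,[(467.0,175.2),(552.6,175.6),(552.6,260.4),(467.0,259.8)]);print(P.round(2),k);X,n,e=pnpsq(w,P,.056);print(X.round(4),rep(n),e)
t=env.read_camera("top");s=env.read_camera("scene")
T,k=corners(t,[[241.9,256.7],[216.3,252.8],[219.3,227.7],[245.3,230.8]]);print(T.round(2),k)
S,k=corners(s,[[390.8,226.7],[409.6,220.4],[421.9,230.6],[402.2,236.8]]);print(S.round(2),k)
pickle.dump((t,s),open("v0.pkl","wb"))
for V in([(w,P,1),(t,T,1)],[(w,P,1),(s,S,1)],[(w,P,1),(t,T,1),(s,S,1)],[(t,T,1),(s,S,1)]):
    Q,c,n=multi(V);print(c.round(4),rep(n),np.linalg.norm(Q-np.roll(Q,-1,0),axis=1).round(4))
E
python3 -m creep '[{"tx":0,"ty":0,"tz":0,"rx":0,"ry":-6,"rz":0},{"tx":0,"ty":0,"tz":0,"rx":0,"ry":-7.5,"rz":0},{"tx":0,"ty":0,"tz":0,"rx":0,"ry":-4,"rz":0},{"tx":0,"ty":0,"tz":0,"rx":0,"ry":0,"rz":0},{"tx":0,"ty":0,"tz":0,"rx":0,"ry":0,"rz":0},{"tx":0,"ty":0,"tz":0,"rx":0,"ry":0,"rz":0}]'
python3 - <<'E'
from h import *
import pickle
o=env.get_obs();w=env.read_camera("wrist");pickle.dump(w,open("v2.pkl","wb"));cv2.imwrite("pics/w17.png",w["pixels"][:,:,::-1]);print(o["qpos"].round(1),o["tool_pos"],o["tool_rot"],-o["force"])
R=Rt(o).as_matrix();print("cam in tool",R.T@(-w["R"].T@w["t"]-o["tool_pos"]))
E
```

```text
[[464.79 175.39]
 [549.9  176.81]
 [549.85 260.7 ]
 [464.99 260.26]] [60, 60, 60, 60]
[0.5804 0.2141 0.0991] ('n', array([-0.308,  0.032,  0.951]), 'tilt', np.float64(18.06), 'az', np.float64(174.0)) 0.24906523422718074
[[239.29 257.13]
 [215.08 253.39]
 [219.12 226.79]
 [244.42 232.06]] [54, 60, 41, 7]
[[393.91 227.7 ]
 [406.92 223.21]
 [432.85 232.29]
 [401.6  232.68]] [60, 60, 60, 58]
[0.5824 0.2181 0.0882] ('n', array([-0.673, -0.293,  0.68 ]), 'tilt', np.float64(47.18), 'az', np.float64(-156.5)) [0.059  0.0553 0.0527 0.0722]
[0.5815 0.2172 0.0978] ('n', array([-0.382,  0.298,  0.875]), 'tilt', np.float64(28.97), 'az', np.float64(142.0)) [0.0459 0.0621 0.0775 0.0608]
[0.581  0.2172 0.0976] ('n', array([-0.394,  0.272,  0.878]), 'tilt', np.float64(28.61), 'az', np.float64(145.4)) [0.0474 0.0597 0.0694 0.059 ]
[0.5811 0.2182 0.0978] ('n', array([-0.412,  0.276,  0.868]), 'tilt', np.float64(29.75), 'az', np.float64(146.2)) [0.044  0.0625 0.0672 0.0561]
time_s: 22.7
tool_pos: [0.5745, 0.0897, 0.2006]
tool_rot: [-180.0, 17.5, 172.1]
force: [-0.6, -0.7, -2.3]
grip_width: 0.0117
[-40.6  -3.3  23.8 110.2  10.2  57.2  61.1] [0.57451988 0.0897116  0.20058394] [-179.98328746   17.48945308  172.07120807] [0.62971135 0.73663383 2.32531205]
cam in tool [ 7.70651696e-02 -1.33801634e-04 -1.75271952e-01]
```

View pics/w17.png

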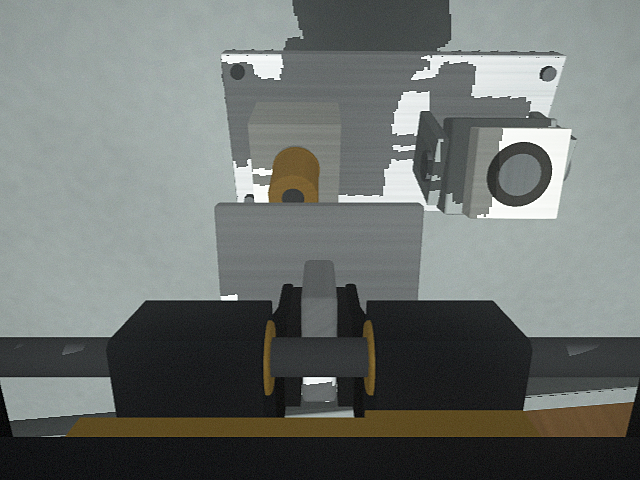

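Run:
```python
from h import *
import pickle
w=pickle.load(open("v2.pkl","rb"));crop(w,"w18.png",430,105,590,235,5)
```

```text
(no output)
```

View pics/w18.png

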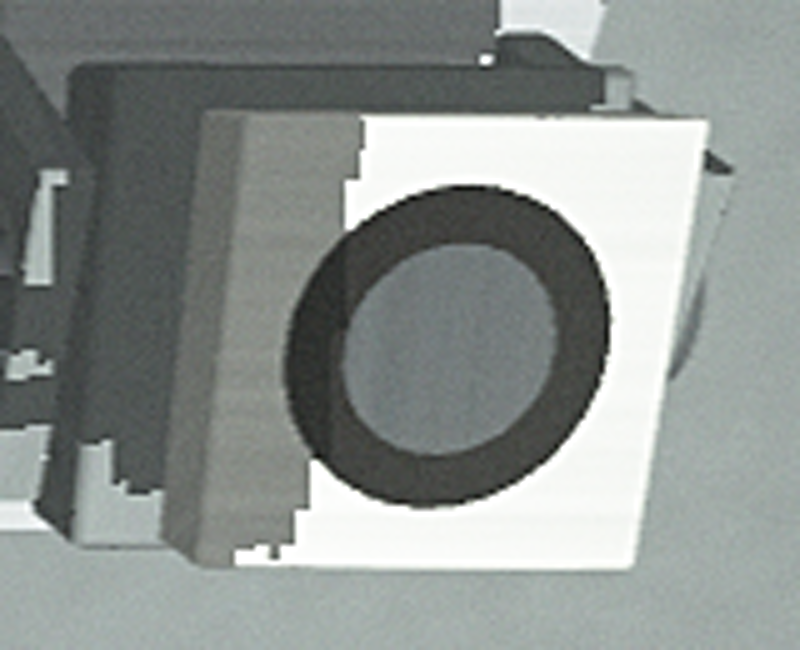

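Run:
```python
from h import *
import pickle
w1=pickle.load(open("v1.pkl","rb"));w2=pickle.load(open("v2.pkl","rb"))
f=lambda x,y:((x+.5)/5-.5+430,(y+.5)/5-.5+105)
P2=[f(243,112),f(710,120),f(633,568.5),f(203,566)]
P2b,k=corners(w2,P2);print(np.round(P2,2),P2b.round(2),k)
P1,k=corners(w1,[(464.6,175.2),(549.9,175.6),(549.9,260.4),(464.8,259.8)]);print(P1.round(2),k)
for w,P in((w1,P1),(w2,P2),(w2,P2b)):
    X,n,e=pnpsq(w,P,.056);print("pnp",X.round(4),rep(n),round(e,3))
for P in(P2,P2b):
    Q,c,n=multi([(w1,P1,1),(w2,P,1)]);print("tri",c.round(4),rep(n),np.linalg.norm(Q-np.roll(Q,-1,0),axis=1).round(4));print(Q.round(4))
# v1 crop for checking
crop(w1,"w19.png",430,160,570,275,5)
```

```text
[[478.2 127. ]
 [571.6 128.6]
 [556.2 218.3]
 [470.2 217.8]] [[478.93 126.62]
 [571.44 128.59]
 [556.04 218.66]
 [468.67 217.52]] [60, 60, 60, 60]
[[464.73 175.44]
 [549.96 176.79]
 [549.76 260.66]
 [465.17 260.28]] [60, 60, 60, 60]
pnp [0.5804 0.2142 0.099 ] ('n', array([-0.307,  0.033,  0.951]), 'tilt', np.float64(18.0), 'az', np.float64(173.8)) 0.284
pnp [0.5809 0.2144 0.0994] ('n', array([-0.322,  0.046,  0.946]), 'tilt', np.float64(18.99), 'az', np.float64(172.0)) 0.492
pnp [0.5803 0.2138 0.1003] ('n', array([-0.31 ,  0.044,  0.95 ]), 'tilt', np.float64(18.22), 'az', np.float64(171.8)) 0.118
tri [0.5795 0.2131 0.102 ] ('n', array([-0.318,  0.041,  0.947]), 'tilt', np.float64(18.71), 'az', np.float64(172.7)) [0.056  0.0551 0.0548 0.0558]
[[0.5493 0.1894 0.0928]
 [0.5578 0.2447 0.0934]
 [0.6093 0.2363 0.111 ]
 [0.6015 0.182  0.1108]]
tri [0.5795 0.213  0.1017] ('n', array([-0.33 ,  0.015,  0.944]), 'tilt', np.float64(19.32), 'az', np.float64(177.3)) [0.0555 0.0551 0.0543 0.056 ]
[[0.5494 0.1899 0.092 ]
 [0.5578 0.2447 0.0933]
 [0.6089 0.2357 0.112 ]
 [0.6019 0.1818 0.1097]]
```

View pics/w19.png

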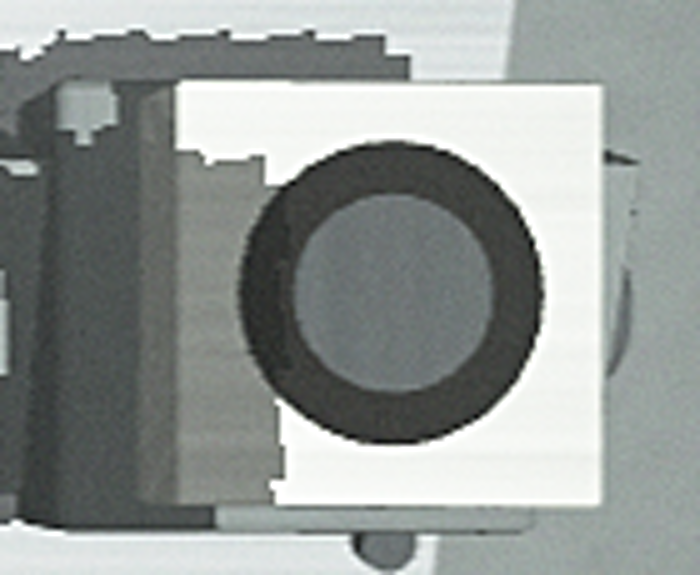

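The views now agree: tilt is about 18.4° (18.0–19.3), azimuth 172°, centre (0.580, 0.2137, 0.1005). The camera is rigid in the tool frame, so the tip offset is along the tool z. I'll check the plate's place in the hand and work out the approach.

Run:
```python
from h import *
import pickle
w=pickle.load(open("v2.pkl","rb"));o=env.get_obs();R=Rt(o).as_matrix();p=o["tool_pos"];print(p,o["tool_rot"])
crop(w,"w20.png",200,190,440,310,3)
Rc=R.T@w["R"].T; cam=R.T@(-w["R"].T@w["t"]-p)
for uv in((216,204.5),(422.5,204.5)):
    d=Rc@np.linalg.solve(w["intrinsics"],[*uv,1]);X=cam+d*((-.008-cam[2])/d[2]);print("plate corner in tool",X.round(4))
th=np.radians(18.4);n=np.array([-np.sin(th)*np.cos(np.radians(8)),np.sin(th)*np.sin(np.radians(8)),np.cos(th)])
for k in(.06,.02,0): print(k,"shift in tool",(R.T@(np.array([.580,.2137,.1005])+n*k-p)).round(4))
```

```text
[0.57441561 0.08969545 0.20044343] [-179.97606318   17.48487124  172.07348234]
plate corner in tool [ 0.0423 -0.0412 -0.008 ]
plate corner in tool [ 0.0423  0.0408 -0.008 ]
0.06 shift in tool [0.042  0.1236 0.0318]
0.02 shift in tool [0.0414 0.1236 0.0718]
0 shift in tool [0.0411 0.1236 0.0918]
```

View pics/w20.png

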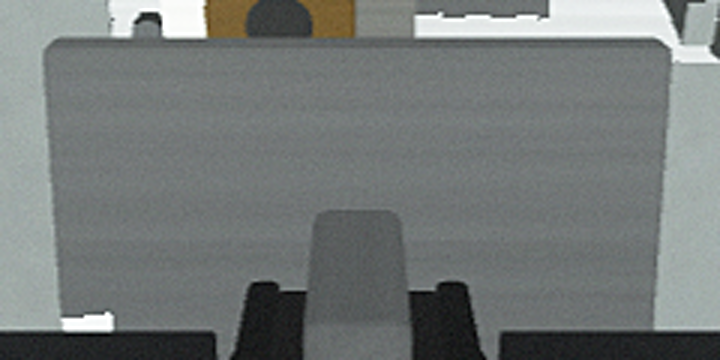

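The plate sits centred in the hand (edge at x=+42.3 mm, y −41/+41 mm). I'll approach to 20 mm off the face.

```bash
python3 -m creep '[{"tx":0.01,"ty":0.03,"tz":0,"rx":0,"ry":-0.9,"rz":0},{"tx":0.013,"ty":0.04,"tz":0,"rx":0,"ry":0,"rz":0},{"tx":0.012,"ty":0.035,"tz":0.005,"rx":0,"ry":0,"rz":0},{"tx":0.006,"ty":0.0186,"tz":0.015,"rx":0,"ry":0,"rz":0},{"tx":0,"ty":0,"tz":0.025,"rx":0,"ry":0,"rz":0},{"tx":0,"ty":0,"tz":0.019,"rx":0,"ry":0,"rz":0},{"tx":0,"ty":0,"tz":0.008,"rx":0,"ry":0,"rz":0},{"tx":0,"ty":0,"tz":0,"rx":0,"ry":0,"rz":0},{"tx":0,"ty":0,"tz":0,"rx":0,"ry":0,"rz":0},{"tx":0,"ty":0,"tz":0,"rx":0,"ry":0,"rz":0},{"tx":0,"ty":0,"tz":0,"rx":0,"ry":0,"rz":0}]'
python3 - <<'E'
from h import *
o=env.get_obs();R=Rt(o).as_matrix();p=o["tool_pos"];print(p,o["tool_rot"],o["force"],o["wrist_torque"],o["qpos"].round(1))
th=np.radians(18.4);n=np.array([-np.sin(th)*np.cos(np.radians(8)),np.sin(th)*np.sin(np.radians(8)),np.cos(th)])
print("to face, in tool",(R.T@(np.array([.580,.2137,.1005])-p)).round(4),"tool z tilt",np.degrees(np.arccos(-R[2,2])))
s=env.read_camera("scene");crop(s,"s21.png",340,170,470,270,6)
w=env.read_camera("wrist");cv2.imwrite("pics/w21.png",w["pixels"][:,:,::-1])
E
```

```text
time_s: 24.12
tool_pos: [0.5748, 0.2151, 0.1199]
tool_rot: [179.9, 18.4, 172.1]
force: [0.2, -0.1, -3.7]
grip_width: 0.0117
[0.57477714 0.21508319 0.11994898] [179.94622459  18.44550236 172.12723004] [ 0.16084304 -0.13195943 -3.69626897] [0.05933505 0.60346805 0.03826321] [-46.    6.2  17.1 111.1  12.2  48.7  46. ]
to face, in tool [ 0.0011 -0.0007  0.0201] tool z tilt 18.445578022889705
```

View pics/s21.png

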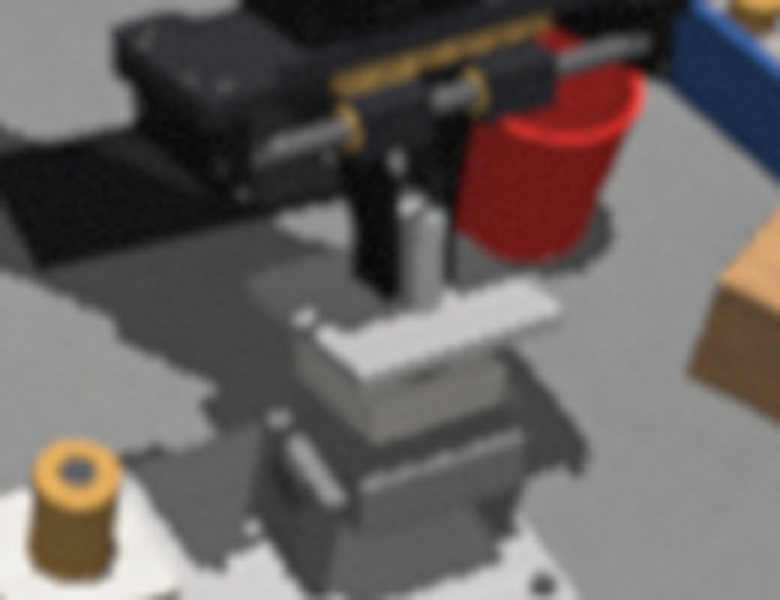

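View pics/w21.png

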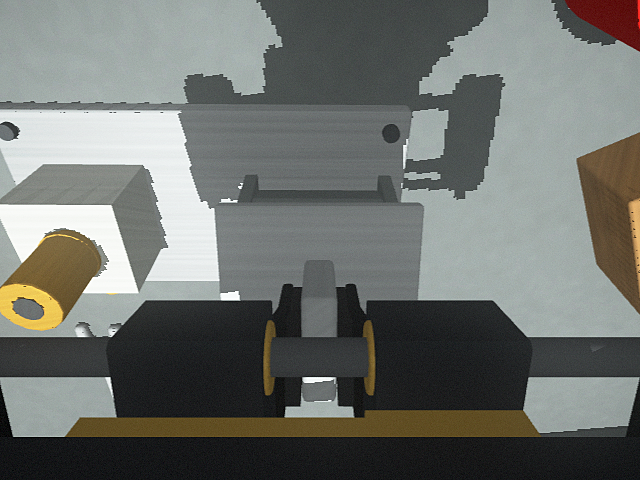

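The plate is 20 mm off, its edges parallel to the seat in the scene view, and the cup is clear. I'll close in.

```bash
python3 -m creep '[{"tx":0.001,"ty":-0.0007,"tz":0.007,"rx":0,"ry":0,"rz":0},{"tx":0,"ty":0,"tz":0.006,"rx":0,"ry":0,"rz":0},{"tx":0,"ty":0,"tz":0.003,"rx":0,"ry":0,"rz":0},{"tx":0,"ty":0,"tz":0,"rx":0,"ry":0,"rz":0},{"tx":0,"ty":0,"tz":0,"rx":0,"ry":0,"rz":0}]'
cat > st.py <<'E'
from h import *
o=env.get_obs();R=Rt(o).as_matrix();p=o["tool_pos"]
print("to face in tool",(R.T@(np.array([.580,.2137,.1005])-p)).round(4),"F tool",(R.T@o["force"]).round(2),"M tool",(R.T@o["wrist_torque"]).round(3),"tilt",np.degrees(np.arccos(-R[2,2])).round(2),o["tool_rot"].round(2))
E
python3 st.py
python3 -m creep '[{"tx":0,"ty":0,"tz":0.0015,"rx":0,"ry":0,"rz":0},{"tx":0,"ty":0,"tz":0.0015,"rx":0,"ry":0,"rz":0},{"tx":0,"ty":0,"tz":0,"rx":0,"ry":0,"rz":0}]'; python3 st.py
python3 -m creep '[{"tx":0,"ty":0,"tz":0.001,"rx":0,"ry":0,"rz":0},{"tx":0,"ty":0,"tz":0.001,"rx":0,"ry":0,"rz":0},{"tx":0,"ty":0,"tz":0,"rx":0,"ry":0,"rz":0}]'; python3 st.py
```

```text
time_s: 24.85
tool_pos: [0.5787, 0.2136, 0.1038]
tool_rot: [180.0, 18.4, 172.1]
force: [-0.1, 0.8, -2.6]
grip_width: 0.0115
to face in tool [-0.0002  0.0003  0.0036] F tool [1.   0.82 2.36] M tool [-0.003  0.558 -0.019] tilt 18.41 [179.99  18.41 172.13]
time_s: 25.22
tool_pos: [0.5797, 0.2136, 0.1014]
tool_rot: [180.0, 18.4, 172.1]
force: [-2.4, 0.4, 2.3]
grip_width: 0.0115
to face in tool [-0.      0.0001  0.001 ] F tool [ 1.62  0.11 -2.94] M tool [ 0.107  0.869 -0.019] tilt 18.43 [179.97  18.43 172.13]
time_s: 25.6
tool_pos: [0.5803, 0.2135, 0.0993]
tool_rot: [180.0, 18.4, 172.1]
force: [-2.0, 0.3, 4.1]
grip_width: 0.0114
to face in tool [-0.0001  0.0001 -0.0012] F tool [ 0.58  0.04 -4.56] M tool [0.134 0.877 0.007] tilt 18.43 [179.97  18.43 172.13]
```

Contact was about 2.5 mm before the estimate, at 6–7 N. The moment about tool y rose by 0.3 Nm, which hints at off-centre contact, i.e. tilt error. I'll average readings and look at the gap.

```bash
cat > av.py <<'E'
from h import *
F=[];M=[];P=[]
for i in range(8):
    c=env.read_camera("scene" if i else "wrist");o=env.get_obs();R=Rt(o).as_matrix()
    F.append(R.T@o["force"]);M.append(R.T@o["wrist_torque"]);P.append(R.T@(np.array([.580,.2137,.1005])-o["tool_pos"]))
f=lambda a:(np.mean(a,0).round(4),np.std(a,0).round(3));print("t",o["time_s"],"F",f(F),"M",f(M),"d",f(P),"tilt",np.degrees(np.arccos(-R[2,2])).round(2))
import sys
if len(sys.argv)>1: crop(c,sys.argv[1],370,190,450,260,9)
E
python3 av.py s22.png
python3 -m creep '[{"tx":0,"ty":0,"tz":0,"rx":0,"ry":0.5,"rz":0},{"tx":0,"ty":0,"tz":0,"rx":0,"ry":0.5,"rz":0},{"tx":0,"ty":0,"tz":0,"rx":0,"ry":0,"rz":0}]' >/dev/null; python3 av.py s23.png
```

```text
t 26.0 F (array([ 1.2053, -0.1374, -4.4308]), array([0.557, 0.574, 0.431])) M (array([0.0973, 0.8135, 0.0096]), array([0.03 , 0.044, 0.03 ])) d (array([-0.0001,  0.0001, -0.0013]), array([0., 0., 0.])) tilt 18.43
t 26.775 F (array([ 0.3523,  0.7257, -3.6113]), array([0.397, 0.277, 0.333])) M (array([-0.1284,  0.5591,  0.0121]), array([0.033, 0.05 , 0.024])) d (array([-0.0001,  0.0002, -0.0014]), array([0., 0., 0.])) tilt 17.43
```

View pics/s22.png

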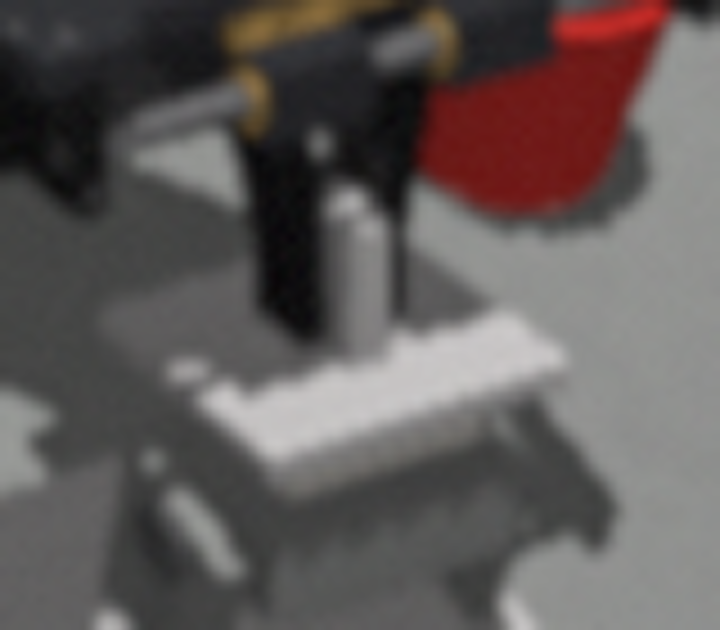

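```bash
python3 -m creep '[{"tx":0,"ty":0,"tz":0,"rx":0,"ry":0.5,"rz":0},{"tx":0,"ty":0,"tz":0,"rx":0,"ry":0,"rz":0}]' >/dev/null; python3 av.py
python3 - <<'E'
from h import *
import pickle
w=env.read_camera("wrist");pickle.dump(w,open("v3.pkl","wb"));crop(w,"w24.png",190,150,450,310,3);cv2.imwrite("pics/w24f.png",w["pixels"][:,:,::-1])
w=pickle.load(open("v2.pkl","rb"));crop(w,"w24b.png",190,150,450,310,3)
E
```

```text
t 27.425 F (array([ 0.1634,  1.3401, -3.9078]), array([0.576, 0.446, 0.539])) M (array([-0.2833,  0.3067,  0.0068]), array([0.039, 0.032, 0.024])) d (array([-0.0001,  0.0002, -0.0014]), array([0., 0., 0.])) tilt 16.92
```

View pics/w24.png

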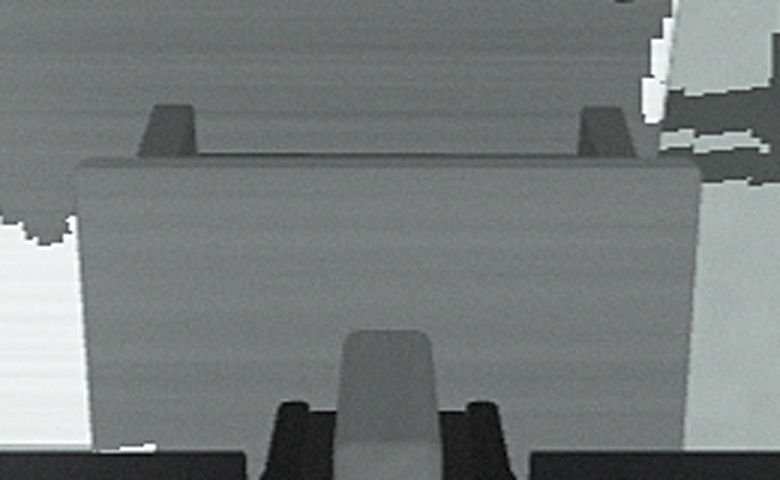

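View pics/w24b.png

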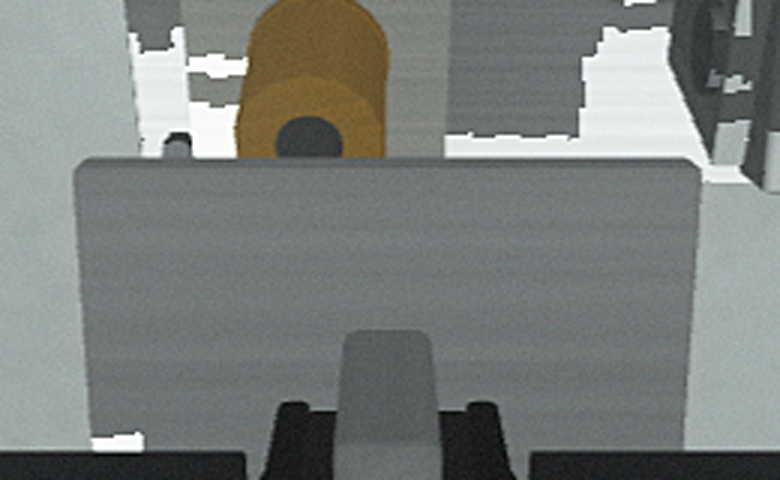

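The plate hasn't slipped in the grip. The moment returns to its free value (~0.57 Nm) near 17.5°, and the first PnP gave 17.4°, so I'll set 17.6° and press on.

```bash
python3 -m creep '[{"tx":0,"ty":0,"tz":0,"rx":0,"ry":-0.7,"rz":0},{"tx":0,"ty":0,"tz":0.001,"rx":0,"ry":0,"rz":0},{"tx":0,"ty":0,"tz":0.001,"rx":0,"ry":0,"rz":0},{"tx":0,"ty":0,"tz":0,"rx":0,"ry":0,"rz":0},{"tx":0,"ty":0,"tz":0,"rx":0,"ry":0,"rz":0}]'; python3 av.py s25.png
```

```text
time_s: 28.1
tool_pos: [0.5808, 0.2134, 0.0974]
tool_rot: [180.0, 17.6, 172.1]
force: [-1.3, 1.2, 5.1]
grip_width: 0.0118
t 28.5 F (array([-0.5415,  1.1995, -5.4529]), array([0.178, 0.502, 0.495])) M (array([-0.2895,  0.504 ,  0.0169]), array([0.033, 0.022, 0.018])) d (array([-0.0001,  0.0002, -0.0032]), array([0., 0., 0.])) tilt 17.61
```

View pics/s25.png

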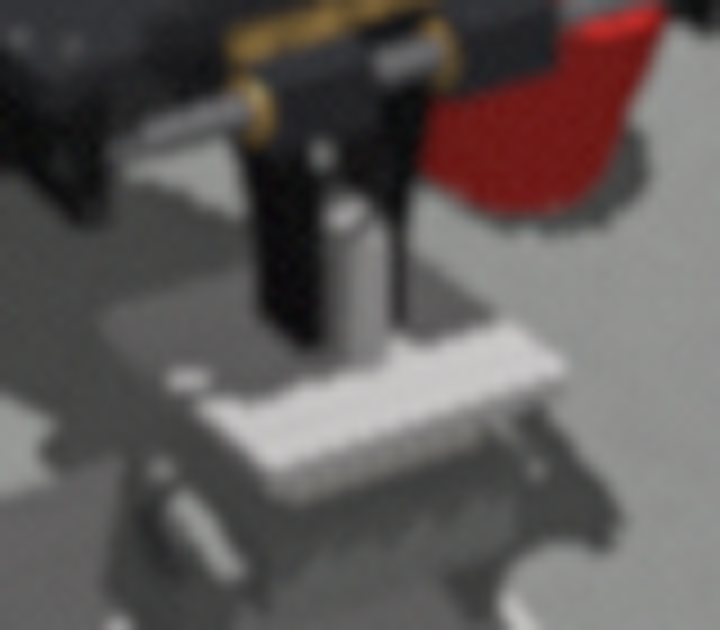

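```bash
python3 -m creep '[{"tx":0,"ty":0,"tz":0.0009,"rx":0,"ry":0,"rz":0},{"tx":0,"ty":0,"tz":0.0009,"rx":0,"ry":0,"rz":0},{"tx":0,"ty":0,"tz":0,"rx":0,"ry":0,"rz":0},{"tx":0,"ty":0,"tz":0,"rx":0,"ry":0,"rz":0}]'; python3 av.py s26.png
python3 - <<'E'
from h import *
w=env.read_camera("wrist");cv2.imwrite("pics/w26.png",w["pixels"][:,:,::-1]);t=env.read_camera("top");crop(t,"t26.png",190,190,345,300,5)
E
```

```text
time_s: 29.0
tool_pos: [0.5813, 0.2133, 0.0958]
tool_rot: [180.0, 17.6, 172.1]
force: [-1.2, 0.5, 7.1]
grip_width: 0.0116
t 29.4 F (array([ 0.1079,  0.8642, -7.0982]), array([0.434, 0.239, 0.603])) M (array([-0.2062,  0.597 , -0.0137]), array([0.031, 0.028, 0.02 ])) d (array([-0.0001,  0.0002, -0.0048]), array([0., 0., 0.])) tilt 17.61
```

View pics/w26.png

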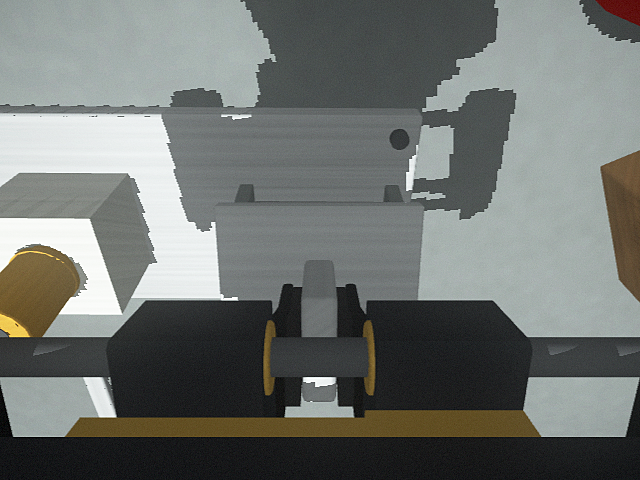

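View pics/s26.png

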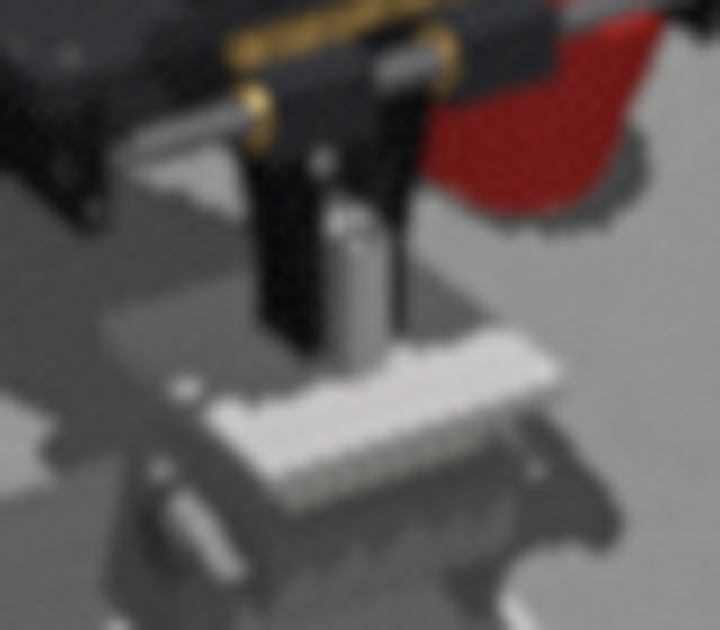

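View pics/t26.png

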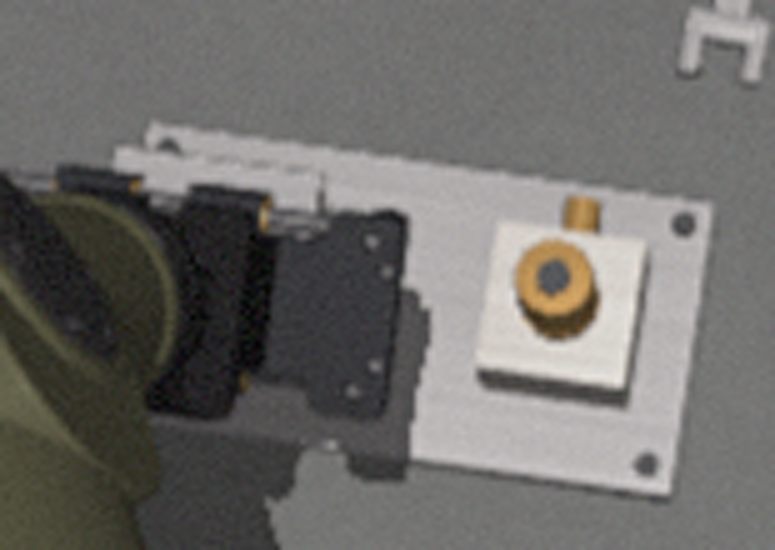

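The force is 7.1 N plus about 2.8 N of plate weight, so roughly 9.9 N or about 6 mm of travel. The moment equals its free value, so the contact is balanced. The plate is centred between the cheeks (320 against 319 px), and the valve is still home. Handing in.

Run:
```python
from cell import env
o=env.get_obs();print(o["time_s"],o["force"],o["grip_width"]);print(env.sign_off())
```

```text
29.5 [-2.30597189  1.6988052   7.7489694 ] 0.011411273741749713
the job is handed in; nothing more can be done
None
```

The valve is home in the socket and released. The blanking plate is held and pressed on the sloped seat at about half travel. I handed the job in at 29.5 s of the 54 s allowed, and `sign_off` gave no verdict.

- **Valve:** it stopped firmly at the height expected with the shoulder on the block, at 11 N. The later pictures show it standing there with the shoulder down. Triangulating its top gave 106 mm against the expected 110 mm, which I put down to picture accuracy.
- **Plate:** it is pressed with about 9.9 N, which by the stated spring is about 6 mm of the 12 mm travel. Its centre is within about 1 mm of the measured seat centre.
- **First grasp missed:** the fingertips were about 12 mm behind the reported tool point, not 25 mm ahead of it as described. I measured the real offset in the pictures and used that afterwards.
- **Tilt estimates disagreed:** two of the picture methods gave 17.4° to 19.3°, and a rougher early one gave 21°. I settled on 17.6°, where the measured moment about the level (y) axis returned to its no-contact value.
- **Small side load remains:** about 1 N sideways and 0.2 Nm of sideways moment were left at the end.
- **Other things on the bench:** I did not re-measure their positions. Nothing in the pictures or force readings suggested contact with them.

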